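# Load the specimen feeder, close its interlocked gate and start it

## Robot

A 6-joint arm with a two-finger parallel gripper is mounted at the origin on the work surface. World frame = base frame: x ahead of the robot, y to its left, z up, the work surface at z = 0. Lengths are in m, angles in rad, forces in N, time in s.
With the tool pointing down it reaches from about 0.25 to 0.725 m from the base axis. Payload 9.7 kg.
Tool frame: the origin (TCP) lies between the finger pads; the fingertips stand 17 mm ahead of it and the grasp point (between the pads) lies 2 mm behind it (tip_extent is the distance from the TCP to the fingertips, in m); z points along the fingers, y is the line along which they close (so a half turn about z gives the same grasp; the last joint's range is limited). The gripper opens to 85 mm and grips with 20 to 120 N. Pads are 22 mm wide; open, the fingers measure 114 mm over their backs; the gripper's body (76 mm by 85 mm) begins 54 mm behind the grasp point. The pads swing forward as they close: fully open they stand 13 mm farther back than shut.
Start: joints at [-1.311, 0.087, 0.176, 1.66, 0, 1.571], TCP at [0.141, -0.532, 0.248] pointing down, gripper open.
Joint ranges: [-3.13, 3.13], [-0.85, 1.81], [-1.15, 1.24], [-2.2, 2.28], [-1.44, 1.52], [-3.14, 3.14]. Speed limits (rad/s): [2.22, 2.22, 2.57, 3.14, 3.14, 3.14].

## Interface

Orientations are given as a unit quaternion [x, y, z, w].
In Python, from workcell import get_state, read_camera, camera_params, close_job, tip_extent gives the robot as it stands. The module is installed in compiled form; this text tells all that it offers.
- The arm moves only by the tool jog_arm, never from a script. Its argument "commands" is one flat list of numbers, 7 for each row, row after row: the shift along the tool's x, y, z in cm, then the turn, a rotation vector about the tool's x, y, z in degrees, then the finger opening in cm, from 0 to 8.54. In form: [x, y, z, wx, wy, wz, jaw, x, y, z, wx, wy, wz, jaw, ...]. A call has 1 to 20 rows; each row shifts and turns the commanded pose from where the row before left it, along the tool's axes as they then stand; what a row does not reach is not made up. A row lasts 1/8 s, in which the tool goes at most 62.5 mm and 10.7 degrees, less where a joint would pass 70% of its speed; a pose out of reach is approached as far as the arm can. A call with a gripper value outside its range is refused whole. The fingers move at their own pace and stop on an object; "force" is the grip in N (left out, the last holds). Time passes only in rows, so rows that do not move let the fingers close. It gives the time, the measured TCP pose, the force, the opening and the grip force at its end, in the units of the state.
- get_state(): the state, without advancing time (a new reading comes with each control period).
- read_camera(name): name is "scene" or "side" or "wrist"; returns the picture (480x640x3 uint8, red, green, blue); there is no depth.
- camera_params(name): a dict with "intrinsics" (3x3 intrinsics, pixels), "D" ([k1, k2, p1, p2, k3] as OpenCV has them; the pictures are not rectified), "origin" and "attitude" of the camera in the world; the wrist camera has in their place "mount" (4x4, takes a point from camera to tool coordinates, whose origin is the TCP and whose axes are the flange's). Camera axes: x right, y up, looking along -z (the intrinsics and any distortion apply to the point x, -y, -z); pixel columns grow to the right and rows downward; lengths in m; the calibration is good to about 2 mm. A picture is of the moment at which its call begins: read the wrist's pose just before it. camera_params takes no time and is no camera call.
- close_job(): hands the job in; it is judged then, once.
The state is a dict: "t": time; "qpos": joint angles; "joint_velocities": joint speeds; "tau": joint torques, N m; "eef_pos": TCP position; "orientation": TCP orientation; "ft_force": force on the tool from outside, world axes, zero at the start; "moment": the same for the moment, N m; "grip_width": finger opening in m; "gripper_force": force on a finger pad.
Only numpy, scipy, OpenCV 4.12 (cv2) and the standard library are available. Lean on these libraries where they do the work, as an engineer would, in place of code of your own. Each camera call takes 0.05 s, during which the arm holds its last target. There are 200 camera calls.

## Task

Put every specimen tin upright into the open lane of the bench tester and push it in under the clear hood, far enough that the gate can stand behind it. Then fit the loose gate across the lane in front of the hood, its flat tongue straight down into the slot of the grey interlock switch until the gate stands fully home on the deck, and only then press the start button and let it come up again. Leave the other things on the bench alone.

Things in the scene. Friction and masses are not known exactly. Their poses are not given: they have to be found in the camera images.
- feeder: bench tester, fixed for the run. Origin on the bench (z 0) on the lane's centre line, directly below the hood's front edge; x points inward along the lane, y to its left, z up. Grey deck 12 mm thick: y -60 to 60, x -125 to 305 mm; around switch and console (x -80 to 30) it spans y -115 to 102. White cabinet behind: x 215 to 305, 150 mm wide, 125 mm above the deck
- mouth (a point): deck top on the lane's centre line, below the hood's front edge; axes as feeder. Lane 46 mm wide between rails 8 mm thick, 10 mm high; open above from x = -120 to 0 mm. From x = 0 to 215 it runs under the fixed clear hood: roof underside 48, top 56 mm above the deck, 64 mm wide outside. Tins pushed in queue up: each pushes those before it farther in
- slot (a point): centre of the slot's mouth in the top of the grey interlock switch (40 x 46 x 50 mm high, on the deck, left of the lane, at feeder x = -26, y = 75 mm); axes as feeder. The slot goes 34 mm straight down, 8 mm wide along x, 23 mm along y, chamfered
- start_top (a point): centre of the top of the round black start button, radius 14 mm, on a white console (50 x 50 mm, 35 mm high on the deck) right of the lane at feeder x = -30, y = -85 mm; pressed straight down
- start (a joint): start button travel in m: 0 released, 0.006 fully pressed (about 5 N), counts as pressed from 0.004; it springs back
- gate: loose gate, about 0.2 kg, upright on its feet. Origin: underside of the feet, middle of the plate. Plate 6 mm thick (x), 90 mm wide (y), z 18 to 72 mm. Feet 60 long (x), 8 wide, 20 mm high, at y = -41 and 41: they stand on the deck outside the rails. Home: axes as the feeder's, origin at feeder x = -26, y = 0 mm on the deck top (z = 12 mm)
- grip (a point): middle of the gate's black grip block, on top of the plate at gate y = 10, z = 89 mm: 12 mm thick (gate x), 36 mm long (gate y), z 71 to 107 mm; axes as gate
- tongue (a point): middle of the lower tip of the gate's flat steel tongue (gate y = 75, z = 22 mm), which points down from an arm (z 55 to 71 mm) on the gate's +y side; 5 mm thick (x), 20 mm wide (y), last 6 mm narrower; 28 mm deep in the slot when home
- tin1: specimen tin 1: plain capped steel cylinder, 40 mm diameter, 40 mm high, about 0.16 kg, standing upright; origin at the centre of its underside. Three to five of the five tins are present
- tin2: specimen tin 2: plain capped steel cylinder, 40 mm diameter, 40 mm high, about 0.16 kg, standing upright; origin at the centre of its underside. Three to five of the five tins are present
- tin3: specimen tin 3: plain capped steel cylinder, 40 mm diameter, 40 mm high, about 0.16 kg, standing upright; origin at the centre of its underside. Three to five of the five tins are present
- tin4: specimen tin 4: plain capped steel cylinder, 40 mm diameter, 40 mm high, about 0.16 kg, standing upright; origin at the centre of its underside. Three to five of the five tins are present
- tin5: specimen tin 5: plain capped steel cylinder, 40 mm diameter, 40 mm high, about 0.16 kg, standing upright; origin at the centre of its underside. Three to five of the five tins are present
- jar: bystander among the tins: amber glass jar, 46 mm diameter, 62 mm high; origin at its underside
- dish: bystander: white porcelain dish, 60 mm diameter, 22 mm high; origin at its underside
- wash_bottle: bystander: yellow bottle, 60 mm diameter, 150 mm high; origin at its underside
- flask: bystander: glass flask, 72 mm diameter, 115 mm high; origin at its underside
There are look-alikes about, which are no part of the job. What is shaped like the tin5 but green or yellow is not meant.

How it is judged:
By the outcome, as a careful person would: the job done as asked, in the order asked, and still so for the second after the job is handed in, with the robot touching nothing.
Of tin1, tin2, tin3, tin4, tin5 only 3 to 5 are there at a start; the rules pass over those that are not, and their reading is None.
At some moment in a run one of tin1, tin2, tin3, tin4, tin5, gate may be knocked a few centimetres aside while the robot is not near it.
It also fails if it takes over 210 s, if anything falls off the work surface, if the arm or the gripper's body presses on something with over 40 N, if the wrist force passes 120 N, or if a joint passes its speed limit or range.

## Working session

There is one attempt and no reset: what is moved stays moved. The work goes in short steps, Python scripts to look and compute and a tool call to move; the robot and the scene stay as the last step left them, time stands still between calls to the robot, and variables do not carry over. Pictures are saved under pics/ and viewed, at most 14 in all, crops included, and the job is handed in when it is done.

Besides the shell and the picture viewer there is one more tool, called after "Emit:" by a JSON object that holds its "api" and its "payload", one argument or row to a line. jog_arm: Moves the arm, as the interface text tells. Its arguments: {"type":"object","properties":{"commands":{"type":"array","items":{"type":"number"}},"force":{"type":"number"}},"required":["commands"]}

```bash
mkdir -p pics
cat > h.py <<'E'
import numpy as np, cv2
from workcell import *
from scipy.spatial.transform import Rotation as R
def pose(s=None):
    s=s or get_state(); T=np.eye(4); T[:3,:3]=R.from_quat(s["orientation"]).as_matrix(); T[:3,3]=s["eef_pos"]; return T
def cam(name):
    p=camera_params(name); T=np.eye(4)
    if name=="wrist": T=pose()@np.array(p["mount"])
    else:
        a=np.array(p["attitude"]); T[:3,:3]=a if a.shape==(3,3) else R.from_quat(a).as_matrix(); T[:3,3]=p["origin"]
    return np.array(p["intrinsics"]),np.array(p["D"]),T
def shot(name,f=None):
    c=cam(name); im=read_camera(name)
    if f: cv2.imwrite("pics/"+f,im[:,:,::-1])
    return im,c
def onplane(c,px,z):
    K,D,T=c; u=cv2.undistortPoints(np.array(px,float).reshape(-1,1,2),K,D).reshape(-1,2)
    d=np.c_[u[:,0],-u[:,1],-np.ones(len(u))]@T[:3,:3].T; o=T[:3,3]
    return o+d*((z-o[2])/d[:,2])[:,None]
def proj(c,P):
    K,D,T=c; q=(np.array(P,float).reshape(-1,3)-T[:3,3])@T[:3,:3]
    return cv2.projectPoints(q*[1,-1,-1],np.zeros(3),np.zeros(3),K,D)[0].reshape(-1,2)
E
python3 - <<'E'
from h import *
for n in ["scene","side","wrist"]:
    im,c=shot(n,n+"0.png"); print(n,c[2].round(3).tolist(),c[0].round(0).tolist(),c[1])
print(get_state(),tip_extent)
print(camera_params("scene")["attitude"],pose().round(3))
E
```

```text
scene [[-0.371, -0.735, 0.568, 1.372], [0.928, -0.296, 0.225, 0.359], [0.003, 0.61, 0.792, 1.274], [0.0, 0.0, 0.0, 1.0]] [[592.0, 0.0, 311.0], [0.0, 592.0, 235.0], [0.0, 0.0, 1.0]] [-0.17516016  0.          0.          0.          0.        ]
side [[-0.694, 0.365, -0.62, -0.055], [-0.72, -0.365, 0.591, 0.622], [-0.01, 0.857, 0.516, 0.585], [0.0, 0.0, 0.0, 1.0]] [[433.0, 0.0, 328.0], [0.0, 433.0, 241.0], [0.0, 0.0, 1.0]] [0.03475899 0.         0.         0.         0.        ]
wrist [[0.257, 0.931, 0.26, 0.206], [-0.966, 0.248, 0.069, -0.515], [-0.0, -0.269, 0.963, 0.374], [0.0, 0.0, 0.0, 1.0]] [[382.0, 0.0, 322.0], [0.0, 382.0, 241.0], [0.0, 0.0, 1.0]] [-0.05469657  0.          0.          0.          0.        ]
{'t': 0.15, 'qpos': array([-1.31097944e+00,  8.73422573e-02,  1.75309069e-01,  1.65980808e+00,
       -1.43388025e-05,  1.57079040e+00]), 'joint_velocities': array([ 7.01242594e-04, -2.25567834e-04,  2.87949810e-03, -3.15011175e-04,
        1.82668127e-05,  3.23344849e-04]), 'tau': array([ 8.68154966e-04, -5.20760214e+01,  4.65046048e+01,  1.38888834e-02,
        4.11318024e-05, -1.07820210e-05]), 'eef_pos': array([ 0.14125152, -0.53138434,  0.2477376 ]), 'orientation': array([ 9.91573239e-01,  1.29546279e-01, -7.47900262e-05, -5.17139408e-04]), 'ft_force': array([-0.06190853,  0.53099793, -0.13923269]), 'moment': array([-0.0079723 , -0.02315413,  0.03191343]), 'gripper_force': 0.0, 'grip_width': 0.08566571278114637} 0.017
[0.18181074 0.26631861 0.78408054 0.53031779] [[ 0.966  0.257 -0.     0.141]
 [ 0.257 -0.966  0.001 -0.531]
 [-0.    -0.001 -1.     0.248]
 [ 0.     0.     0.     1.   ]]
```

View pics/scene0.png

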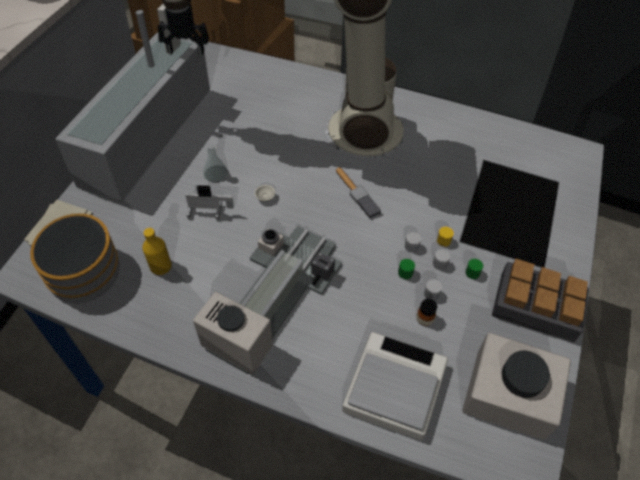

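View pics/side0.png

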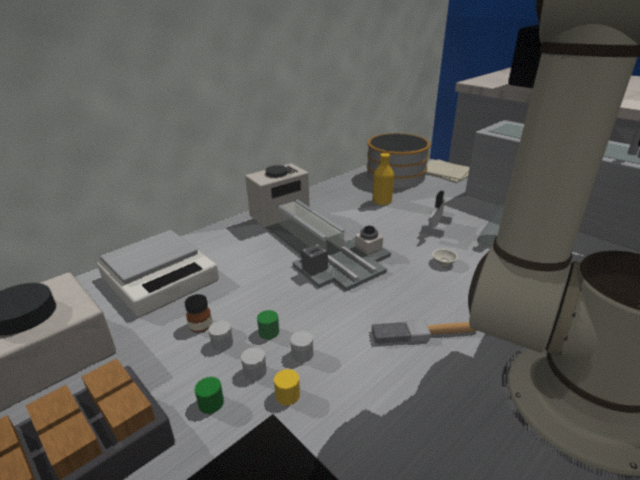

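The scene view shows three grey tins at (413,238), (443,257) and (434,290). Two green and one yellow look-alike stand beside them, with the jar at (428,310). The gate is at (207,200), the button at (269,237), the switch at (322,265) and the cabinet at (235,330). The side view agrees, with tins at (302,347), (254,362) and (221,335).

Run:
```python
from h import *
def blobs(n):
    im=cv2.imread(f"pics/{n}0.png"); return im
c=cam("scene"); s=cam("side")
for nm,p,z in [("tin",(413,238),.03),("tin",(443,257),.03),("tin",(434,288),.03),("green",(406,268),.03),("green",(475,268),.03),("yel",(446,236),.03),("jar",(428,310),.03),("gate grip",(204,190),.1),("button",(269,235),.05),("switch",(323,260),.062),("cab knob",(231,318),.14),("lane front",(322,238),.012),("dish",(265,192),.02),("flask",(215,170),.04),("bottle",(158,260),.05)]:
    print(nm,onplane(c,p,z)[0].round(3))
for nm,p,z in [("tin",(221,335),.02),("tin",(302,347),.02),("tin",(254,362),.02),("button",(369,232),.05),("switch",(313,250),.062),("gate grip",(440,198),.09),("lanefront",(372,265),.012)]:
    print(nm,onplane(s,p,z)[0].round(3))
im=cv2.imread("pics/scene0.png"); cv2.imwrite("pics/c1.png",cv2.resize(im[170:370,180:360],None,fx=3,fy=3,interpolation=cv2.INTER_CUBIC))
```

```text
tin [0.388 0.261 0.03 ]
tin [0.419 0.352 0.03 ]
tin [0.521 0.354 0.03 ]
green [0.488 0.271 0.03 ]
green [0.422 0.439 0.03 ]
yel [0.348 0.342 0.03 ]
jar [0.588 0.357 0.03 ]
gate grip [ 0.496 -0.297  0.1  ]
button [ 0.535 -0.091  0.05 ]
switch [0.565 0.072 0.062]
cab knob [ 0.838 -0.041  0.14 ]
lane front [0.465 0.032 0.012]
dish [ 0.378 -0.176  0.02 ]
flask [ 0.37  -0.338  0.04 ]
bottle [ 0.715 -0.322  0.05 ]
tin [0.522 0.35  0.02 ]
tin [0.392 0.264 0.02 ]
tin [0.424 0.346 0.02 ]
button [ 0.548 -0.094  0.05 ]
switch [0.57  0.073 0.062]
gate grip [ 0.49  -0.307  0.09 ]
lanefront [ 0.483 -0.033  0.012]
```

View pics/c1.png

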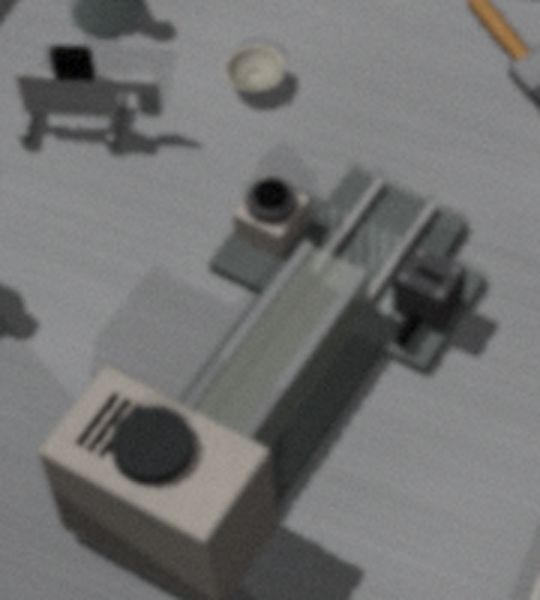

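The crop shows the tester with its lane running roughly along world +x, yawed about -10°. The button is on its right and the switch on its left. Next I'll look from above with the wrist camera.

Emit:
{"api": "jog_arm", "payload": {
  "commands": [3.5,-3,-0.7,0,0,0,8,3.5,-3,-0.7,0,0,0,8,3.5,-3,-0.7,0,0,0,8,3.5,-3,-0.7,0,0,0,8,3.5,-3,-0.7,0,0,0,8,3.5,-3,-0.7,0,0,0,8,3.5,-3,-0.7,0,0,0,8,3.5,-3,-0.7,0,0,0,8,3.5,-3,-0.7,0,0,0,8,3.5,-3,-0.7,0,0,0,8,3.5,-3,-0.7,0,0,0,8,3.5,-3,-0.7,0,0,0,8,3.5,-3,-0.7,0,0,0,8,3.5,-3,-0.7,0,0,0,8,0,0,0,0,0,8.3,6,0,0,0,0,0,8.3,6,0,0,0,0,0,8.4,6,0,0,0,0,0,0,6]
}}

```text
t: 2.4
eef_pos: [0.5022, -0.0484, 0.346]
orientation: [0.998, -0.057, -0.0, -0.017]
ft_force: [-0.2, -0.3, 1.0]
grip_width: 0.0599
gripper_force: 0.0
```

Run:
```python
from h import *
im,c=shot("wrist","w1.png"); print(pose().round(3))
```

```text
[[ 0.994 -0.112  0.002  0.502]
 [-0.112 -0.993  0.035 -0.048]
 [-0.002 -0.035 -0.999  0.346]
 [ 0.     0.     0.     1.   ]]
```

View pics/w1.png

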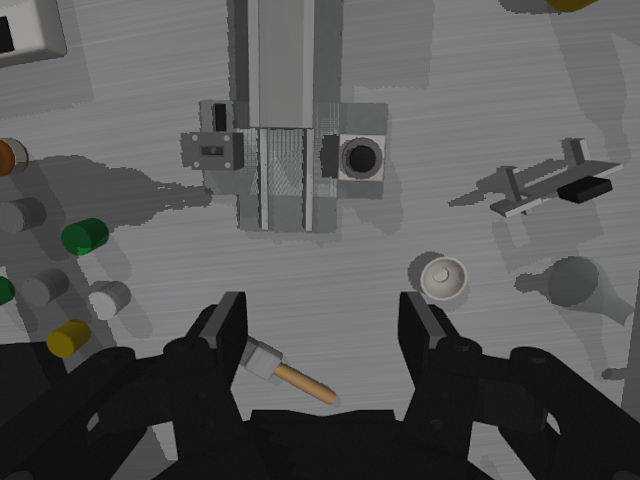

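The wrist view shows the whole tester. The switch slot is at (212,151), the button at (362,158), the hood's front edge at row 128 and the deck's front corners at (241,231) and (336,231). The gate is at the right, at (560,185).

Run:
```python
from h import *
c=cam("wrist"); print(pose().round(3)[:3,:3].tolist())
g=lambda p,z: onplane(c,p,z)[:,:2].round(4).tolist()
print("deck front",g([(239,232),(338,232)],.012))
print("deck wide corners",g([(387,103),(383,198)],.012))
print("rail tops front",g([(264,229),(307,229)],.022)," rear",g([(264,129),(306,129)],.022))
print("slot",g([(212,151)],.062),"button .055",g([(362,158)],.055))
print("hood roof front",g([(248,128),(314,128)],.068))
print("gate grip top",g([(584,190)],.107),"feet",g([(515,207),(582,163)],.01))
K,D,T=c;print(T.round(3).tolist())
im=cv2.imread("pics/w1.png"); a=cv2.resize(im[90:240,170:400],None,fx=3.4,fy=3.4,interpolation=cv2.INTER_CUBIC); cv2.imwrite("pics/w1c.png",a)
```

```text
[[0.994, -0.112, 0.002], [-0.112, -0.993, 0.035], [-0.002, -0.035, -0.999]]
deck front [[0.4645, 0.0722], [0.4517, -0.0514]]
deck wide corners [[0.5969, -0.1222], [0.4883, -0.1098]]
rail tops front [[0.4673, 0.0379], [0.4618, -0.0145]]  rear [[0.5838, 0.0202], [0.5783, -0.0276]]
slot [[0.5667, 0.0719]] button .055 [[0.5412, -0.0859]]
hood roof front [[0.5852, 0.0283], [0.5774, -0.0392]]
gate grip top [[0.4932, -0.2929]] feet [[0.4605, -0.27], [0.5061, -0.3503]]
[[-0.111, 0.958, 0.265, 0.569], [-0.993, -0.098, -0.062, -0.06], [-0.033, -0.27, 0.962, 0.472], [0.0, 0.0, 0.0, 1.0]]
```

View pics/w1c.png

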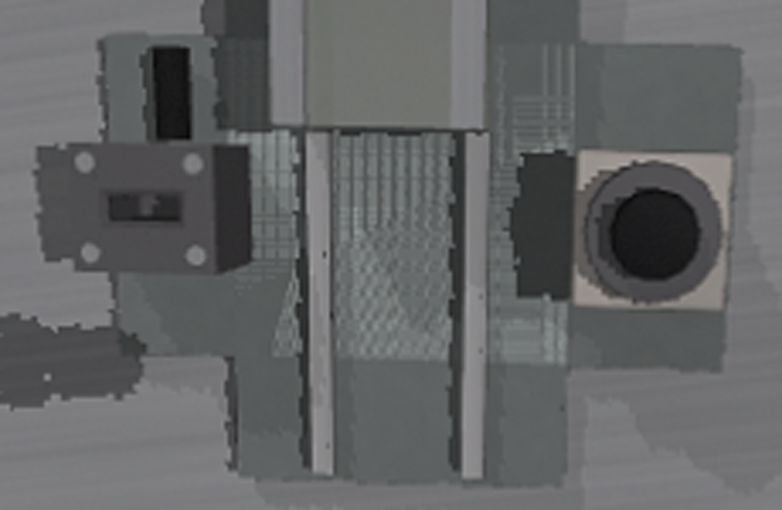

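Run:
```python
from h import *
c=cam("wrist")
L=[((145,207),.062,(-26,75)),((239,480),.012,(-125,60)),((567,487),.012,(-125,-60)),((741,50),.012,(30,-115)),((722,370),.012,(-80,-115)),((118,352),.012,(-80,102)),((270,127),.068,(0,32)),((488,131),.068,(0,-32)),((577,150),.047,(-5,-60)),((730,155),.047,(-5,-110)),((573,305),.047,(-55,-60)),((727,310),.047,(-55,-110))]
W=np.array([onplane(c,np.array(p)/3.4+[170,90],z)[0,:2] for p,z,f in L]); F=np.array([f for *_,f in L])/1e3
a,b=W-W.mean(0),F-F.mean(0); z=((a[:,0]+1j*a[:,1])*(b[:,0]-1j*b[:,1])).sum(); th=np.angle(z)
Rm=np.array([[np.cos(th),-np.sin(th)],[np.sin(th),np.cos(th)]]); o=W.mean(0)-Rm@F.mean(0)
print("yaw",np.degrees(th),"o",o.round(4)); print(((W-o)@Rm-F).round(4)*1e3)
print("button .06",((onplane(c,np.array([655,236])/3.4+[170,90],.06)[0,:2]-o)@Rm).round(4))
np.save("feeder.npy",[*o,th])
for p in [(-.06,0),(-.09,0),(-.03,-.085),(-.026,.01)]: print(p,(o+Rm@p).round(4))
```

```text
yaw -7.718970496034964 o [ 0.5818 -0.0059]
[[ 0.7 -0.6]
 [-0.6 -0. ]
 [ 0.5 -1. ]
 [-1.2  0.6]
 [ 0.3  0.3]
 [ 0.8  0.7]
 [-0.5  0.9]
 [-0.4 -1.1]
 [-0.3 -0.2]
 [-0.6  1.5]
 [ 0.8 -0.5]
 [ 0.6 -0.6]]
button .06 [-0.0306 -0.0851]
(-0.06, 0) [0.5223 0.0021]
(-0.09, 0) [0.4926 0.0061]
(-0.03, -0.085) [ 0.5407 -0.0861]
(-0.026, 0.01) [0.5574 0.0075]
```

Emit:
{"api": "jog_arm", "payload": {
  "commands": [0,0,0,-2,0,1.3,6,-1.75,-4.3,0.4,0,0,0,6,-1.75,-4.3,0.4,0,0,0,6,-1.75,-4.3,0.4,0,0,0,6,-1.75,-4.3,0.4,0,0,0,6,-1.75,-4.3,0.4,0,0,0,6,-1.75,-4.3,0.4,0,0,0,6,-1.75,-4.3,0.4,0,0,0,6,-1.75,-4.3,0.4,0,0,0,6,0,0,0,0,0,0,6,0,0,0,0,0,0,6]
}}

```text
t: 3.82
eef_pos: [0.3697, 0.0876, 0.3393]
orientation: [0.995, 0.061, -0.007, -0.078]
ft_force: [0.2, -0.3, 0.6]
grip_width: 0.0598
gripper_force: 0.0
```

```bash
cat >> h.py <<'E'
def grey_tops(im,c,z=.04,dbg=None):
    # grey, bright discs: tin caps
    hsv=cv2.cvtColor(im,cv2.COLOR_RGB2HSV); return hsv
def rel(P,T=None):
    """world point -> tool coordinates, cm"""
    T=pose() if T is None else T
    return ((np.array(P)-T[:3,3])@T[:3,:3]*100).round(2)
fo=np.load("feeder.npy"); 
def fw(x,y,z):
    t=fo[2]; return np.array([fo[0]+x*np.cos(t)-y*np.sin(t),fo[1]+x*np.sin(t)+y*np.cos(t),z])
def wf(P):
    t=fo[2]; d=np.array(P)[:2]-fo[:2]; return np.array([d[0]*np.cos(t)+d[1]*np.sin(t),-d[0]*np.sin(t)+d[1]*np.cos(t),P[2]])
E
python3 - <<'E'
from h import *
im,c=shot("wrist","w2.png"); print(pose().round(3).tolist())
E
```

```text
[[0.992, 0.121, -0.023, 0.37], [0.123, -0.98, 0.154, 0.088], [-0.004, -0.156, -0.988, 0.339], [0.0, 0.0, 0.0, 1.0]]
```

View pics/w2.png

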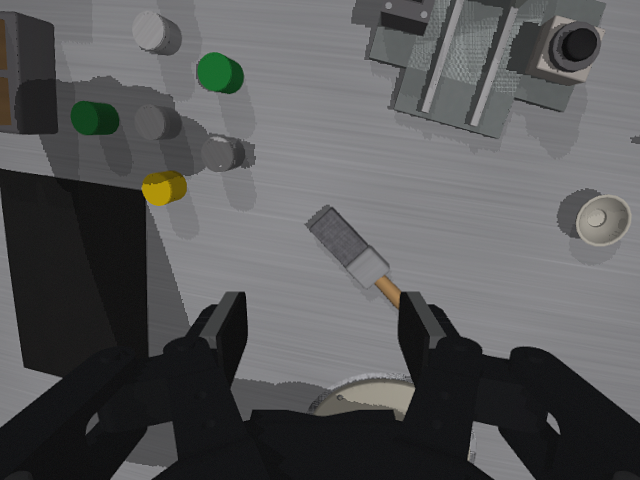

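The wrist view shows grey tins at (152,32), (157,122) and (223,153), with green, yellow and the brush nearby. The move was cut short and the tool tilted, so I'll fix the attitude and use smaller steps.

```bash
cat >> h.py <<'E'
def Rd(yaw=None):
    y=fo[2] if yaw is None else yaw
    return np.array([[np.cos(y),np.sin(y),0],[np.sin(y),-np.cos(y),0],[0,0,-1.]])
def fix(Rw=None):
    """rotvec in tool axes (deg) to reach the wanted attitude"""
    return np.degrees(R.from_matrix(pose()[:3,:3].T@(Rd() if Rw is None else Rw)).as_rotvec()).round(2)
def go(P,Rw=None):
    """turn first, then shift (cm) in the turned axes"""
    Rw=Rd() if Rw is None else Rw
    print("turn",fix(Rw),"shift cm",((np.array(P)-pose()[:3,3])@Rw*100).round(2))
E
python3 - <<'E'
from h import *
c=cam("wrist")
for p in [(149,24),(150,119),(217,150)]: print(onplane(c,p,.04)[0].round(4))
print(get_state()["qpos"].round(3)); go((.40,.30,.30))
E
```

```text
[0.5257 0.3483 0.04  ]
[0.4237 0.3456 0.04  ]
[0.3982 0.2608 0.04  ]
[ 0.122 -0.259  0.029  1.863  0.157  3.141]
turn [-8.9   1.39 14.72] shift cm [  0.14 -21.46   3.92]
```

Joint 6 is at its limit. I'll turn the tool by half a turn, which gives the same grasp.

Emit:
{"api": "jog_arm", "payload": {
  "commands": [0,0,0,-8.9,1.3,0,6,0,0,0,0,0,-9,6,0,0,0,0,0,-9,6,0,0,0,0,0,-9,6,0,0,0,0,0,-9,6,0,0,0,0,0,-9,6,0,0,0,0,0,-9,6,0,0,0,0,0,-9,6,0,0,0,0,0,-9,6,0,0,0,0,0,-9,6,0,0,0,0,0,-9,6,0,0,0,0,0,-9,6,0,0,0,0,0,-9,6,0,0,0,0,0,-9,6,0,0,0,0,0,-9,6,0,0,0,0,0,-9,6,0,0,0,0,0,-9,6,0,0,0,0,0,-9,6,0,0,0,0,0,-9,6,0,0,0,0,0,0,6]
}}

```text
t: 6.38
eef_pos: [0.3738, 0.0611, 0.339]
orientation: [0.083, 0.996, 0.012, 0.006]
ft_force: [0.2, -0.2, 0.0]
grip_width: 0.0599
gripper_force: 0.0
```

Run:
```python
from h import *
print(get_state()["qpos"].round(3)); go((.3982,.2608,.10),Rd(fo[2]+np.pi))
```

```text
[ 0.147 -0.274  0.023  1.851  0.021  0.314]
turn [ 1.43  0.61 -1.82] shift cm [ 0.26 20.12 23.9 ]
```

Emit:
{"api": "jog_arm", "payload": {
  "commands": [0,0,0,1.4,0.6,-1.8,6,0,2,0.9,0,0,0,6,0,2,0.9,0,0,0,6,0,2,0.9,0,0,0,6,0,2,0.9,0,0,0,6,0,2,0.9,0,0,0,6,0,2,0.9,0,0,0,6,0,2,0.9,0,0,0,6,0,2,0.9,0,0,0,6,0,2,0.9,0,0,0,6,0,2,0.9,0,0,0,6,0,0,0,0,0,0,6]
}}

```text
t: 7.88
eef_pos: [0.3999, 0.2608, 0.2482]
orientation: [0.066, 0.998, -0.0, -0.0]
ft_force: [-0.6, -0.2, 0.3]
grip_width: 0.0603
gripper_force: 0.0
```

Run:
```python
from h import *
im,c=shot("wrist","w3.png"); print(get_state()["qpos"].round(3)); go((.3982,.2608,.10),Rd(fo[2]+np.pi))
print(proj(c,[(.395,.261,.04),(.4237,.3456,.04)]))
```

```text
[ 0.577 -0.087  0.004  1.661 -0.     0.709]
turn [-0.01 -0.    0.14] shift cm [ 0.17  0.04 14.89]
[[323.36027474 209.61380757]
 [420.37869357 228.71834406]]
```

View pics/w3.png

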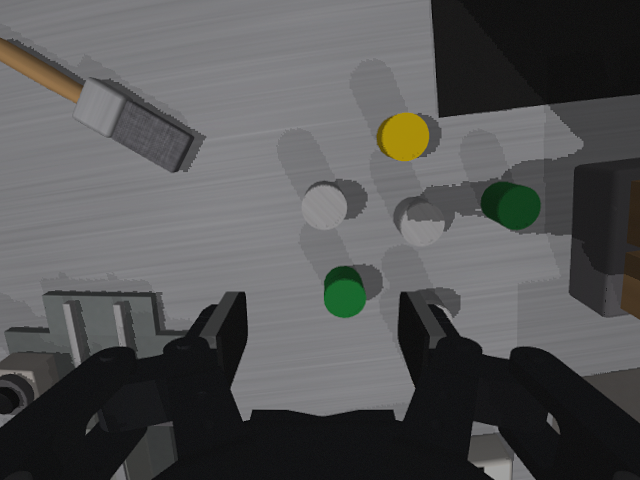

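The wrist view shows tin A's cap at (324,206) and tin B's at (420,222). Tin C is at (447,305), half hidden by the finger.

Run:
```python
from h import *
c=cam("wrist")
for p in [(324,206),(421,222)]:
    P=onplane(c,p,.04)[0]; print(P.round(4)); go((P[0],P[1],.027),Rd(fo[2]+np.pi))
```

```text
[0.3921 0.2614 0.04  ]
turn [-0.01 -0.    0.14] shift cm [7.800e-01 1.000e-02 2.219e+01]
[0.4179 0.3461 0.04  ]
turn [-0.01 -0.    0.14] shift cm [-0.64  8.76 22.19]
```

Emit:
{"api": "jog_arm", "payload": {
  "commands": [0.78,0,1.7,0,0,0.14,6,0,0,2.5,0,0,0,6,0,0,2.5,0,0,0,6,0,0,2.5,0,0,0,6,0,0,2.5,0,0,0,6,0,0,2.5,0,0,0,6,0,0,2.5,0,0,0,6,0,0,2.5,0,0,0,6,0,0,2.5,0,0,0,6,0,0,0,0,0,0,3,0,0,0,0,0,0,3,0,0,0,0,0,0,3,0,0,0,0,0,0,3,0,0,0,0,0,0,3],
  "force": 40
}}

```text
t: 9.68
eef_pos: [0.3926, 0.2609, 0.0327]
orientation: [0.068, 0.998, 0.0, 0.001]
ft_force: [0.5, -0.2, -1.3]
grip_width: 0.0388
gripper_force: 40.5
```

Run:
```python
from h import *
go(fw(-.055,0,.12),Rd(fo[2]+np.pi))
```

```text
turn [ 0.06  0.06 -0.06] shift cm [-16.83 -23.91  -8.73]
```

Emit:
{"api": "jog_arm", "payload": {
  "commands": [0,0,-2.5,0,0,0,3,0,0,-2.5,0,0,0,3,0,0,-2.5,0,0,0,3,0,0,-2.5,0,0,0,3,-1.4,-2,0,0,0,0,3,-1.4,-2,0,0,0,0,3,-1.4,-2,0,0,0,0,3,-1.4,-2,0,0,0,0,3,-1.4,-2,0,0,0,0,3,-1.4,-2,0,0,0,0,3,-1.4,-2,0,0,0,0,3,-1.4,-2,0,0,0,0,3,-1.4,-2,0,0,0,0,3,-1.4,-2,0,0,0,0,3,-1.4,-2,0,0,0,0,3,-1.4,-2,0,0,0,0,3,0,0,0,0,0,0,3]
}}

```text
t: 11.8
eef_pos: [0.5268, -0.0008, 0.1322]
orientation: [0.069, 0.998, 0.0, 0.0]
ft_force: [-0.5, 0.9, -1.1]
grip_width: 0.0389
gripper_force: 40.8
```

Run:
```python
from h import *
go(fw(-.055,0,.0455),Rd(fo[2]+np.pi))
im,c=shot("wrist","w4.png")
```

```text
turn [ 0.03  0.03 -0.16] shift cm [-0.02  0.23  8.67]
```

View pics/w4.png

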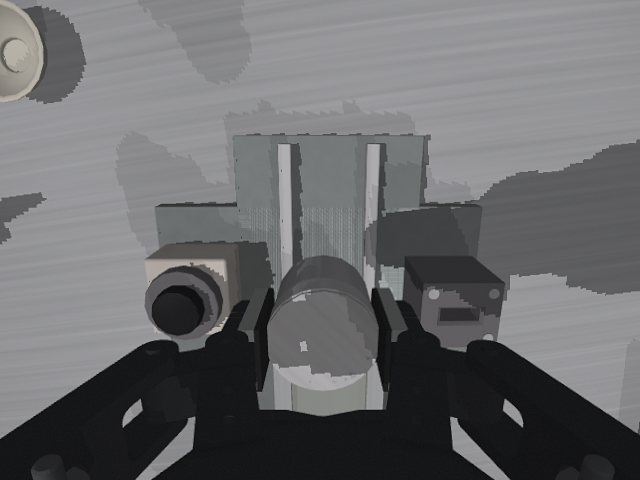

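The tin is held over the lane, roughly centred between the rails at columns 285 and 372. I'll set it down at x about -90 mm, clear of the switch and console.

Emit:
{"api": "jog_arm", "payload": {
  "commands": [1.75,0.23,0,0,0,-0.16,3,1.75,0,0,0,0,0,3,0,0,2,0,0,0,3,0,0,2,0,0,0,3,0,0,2,0,0,0,3,0,0,1.5,0,0,0,3,0,0,0.5,0,0,0,3,0,0,0.5,0,0,0,3,0,0,0.2,0,0,0,3,0,0,0,0,0,0,3]
}}

```text
t: 13.1
eef_pos: [0.4923, 0.0073, 0.0456]
orientation: [0.066, 0.998, 0.0, 0.001]
ft_force: [-0.0, -0.2, -0.7]
grip_width: 0.0389
gripper_force: 40.8
```

Run:
```python
from h import *
s=get_state();print(s["ft_force"],wf(s["eef_pos"]))
```

```text
[-0.03405654 -0.21717338 -0.71590363] [-0.09051226  0.00107372  0.04559329]
```

Emit:
{"api": "jog_arm", "payload": {
  "commands": [0,0,0.1,0,0,0,3,0,0,0,0,0,0,6,0,0,0,0,0,0,6,0,0,0,0,0,0,6,0,0,0,0,0,0,6,0,0,-2.2,0,0,0,6,0,0,-2.2,0,0,0,6,0,0,-2.2,0,0,0,6,1.5,-0.1,0,0,0,0,0,1.5,0,0,0,0,0,0,1.5,0,0,0,0,0,0,0,0,0,0,0,0,0,0,0,2.4,0,0,0,0,0,0,2.4,0,0,0,0,0,0,2.5,0,0,0,0,0,0,0,0,0,0,0]
}}

```text
t: 15.1
eef_pos: [0.4462, 0.0123, 0.0356]
orientation: [0.066, 0.998, 0.0, -0.001]
ft_force: [0.4, 0.2, -0.2]
grip_width: -0.0001
gripper_force: 0.0
```

Run:
```python
from h import *
s=get_state();print(s["ft_force"],wf(s["eef_pos"]),fix(Rd(fo[2]+np.pi)))
im,c=shot("wrist","w5.png")
```

```text
[ 0.4494325   0.24743076 -0.15970303] [-0.13686093 -0.00019428  0.03560596] [ 0.01 -0.14  0.1 ]
```

View pics/w5.png

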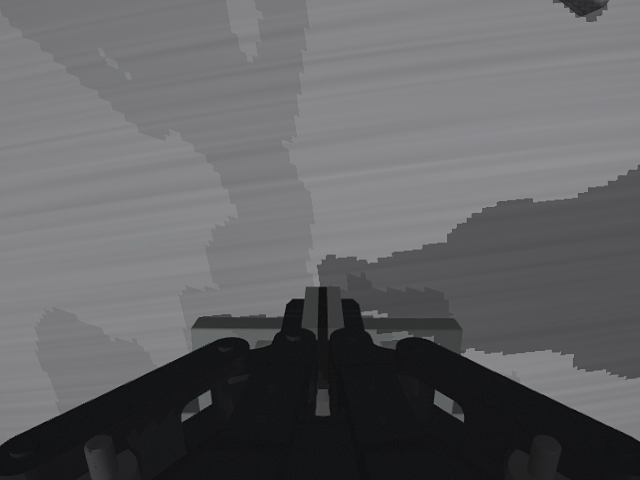

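The fingers are closed just outside the lane's front edge (row 325) and nothing touches. I'll push tin 1.

Emit:
{"api": "jog_arm", "payload": {
  "commands": [-1.5,0,0,0,0,0,0,-1.5,0,0,0,0,0,0,-1.5,0,0,0,0,0,0,-1.5,0,0,0,0,0,0,-1.5,0,0,0,0,0,0,0,0,0,0,0,0,0,1,0,0,0,0,0,0,0,0,-2.5,0,0,0,0,0,0,-2.5,0,0,0,0,0,0,-2.5,0,0,0,0,0,0,-2.5,0,0,0,0,0,0,-2.5,0,0,0,0,0,0,0,0,0,0,6]
}}

```text
t: 16.77
eef_pos: [0.5117, 0.0037, 0.1642]
orientation: [0.066, 0.998, 0.0, 0.002]
ft_force: [0.4, -0.1, -0.2]
grip_width: 0.0167
gripper_force: 0.0
```

Run:
```python
from h import *
im,c=shot("wrist","w6.png"); print(wf(get_state()["eef_pos"]))
go((.40,.33,.22),Rd(fo[2]+np.pi))
```

```text
[-7.11393623e-02  7.11268027e-05  1.62773045e-01]
turn [0.05 0.12 0.11] shift cm [15.41 30.84 -5.72]
```

Emit:
{"api": "jog_arm", "payload": {
  "commands": [1,2,-0.4,0,0,0,6,1,2,-0.4,0,0,0,6,1,2,-0.4,0,0,0,6,1,2,-0.4,0,0,0,6,1,2,-0.4,0,0,0,6,1,2,-0.4,0,0,0,6,1,2,-0.4,0,0,0,6,1,2,-0.4,0,0,0,6,1,2,-0.4,0,0,0,6,1,2,-0.4,0,0,0,6,1,2,-0.4,0,0,0,6,1,2,-0.4,0,0,0,6,1,2,-0.4,0,0,0,6,1,2,-0.4,0,0,0,6,1,2,-0.4,0,0,0,6,0,0,0,0,0,0,6]
}}

```text
t: 18.82
eef_pos: [0.4018, 0.3213, 0.2212]
orientation: [0.065, 0.998, -0.0, -0.0]
ft_force: [-0.4, -0.6, -0.8]
grip_width: 0.06
gripper_force: 0.0
```

Run:
```python
from h import *
im,c=shot("wrist","w7.png"); print(wf(get_state()["eef_pos"]),proj(c,[(.4179,.3461,.04),(.524,.35,.04)]))
go((.4179,.3461,.0325),Rd(fo[2]+np.pi))
```

```text
[-0.22194637  0.29948907  0.22128468] [[355.90573923 236.4450842 ]
 [372.46152787 347.72946543]]
turn [-0.04 -0.02  0.18] shift cm [-1.22  2.73 18.88]
```

View pics/w7.png

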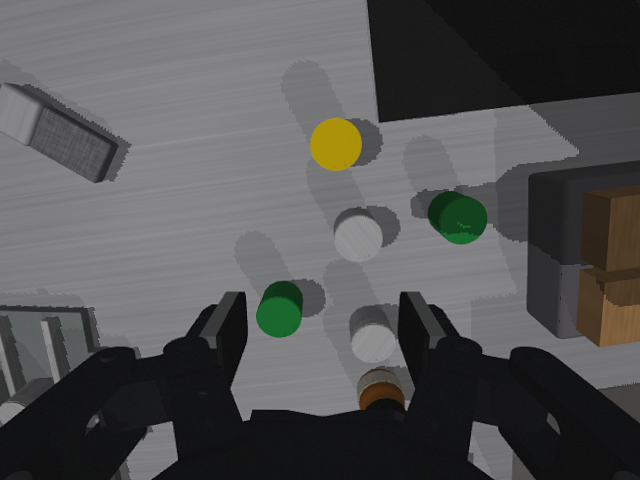

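The wrist view shows tin B's cap at (358,239) and tin C's at (374,343), with the jar behind C at (380,390).

Emit:
{"api": "jog_arm", "payload": {
  "commands": [-0.7,1.45,0,0,0,0.18,6,-0.7,1.4,1.4,0,0,0,6,0,0,2.5,0,0,0,6,0,0,2.5,0,0,0,6,0,0,2.5,0,0,0,6,0,0,2.5,0,0,0,6,0,0,2.5,0,0,0,6,0,0,2.5,0,0,0,6,0,0,2.5,0,0,0,6,0,0,0,0,0,0,3,0,0,0,0,0,0,3,0,0,0,0,0,0,3,0,0,0,0,0,0,3,0,0,0,0,0,0,3,0,0,-2.5,0,0,0,3,0,0,-2.5,0,0,0,3,0,0,-2.5,0,0,0,3,0,0,-2.5,0,0,0,3,0,0,0,0,0,0,3]
}}

```text
t: 21.25
eef_pos: [0.4213, 0.3479, 0.1355]
orientation: [0.068, 0.998, 0.002, 0.002]
ft_force: [-0.4, -0.7, -2.4]
grip_width: 0.0387
gripper_force: 41.6
```

Run:
```python
from h import *
go(fw(-.09,0,.0455),Rd(fo[2]+np.pi))
```

```text
turn [ 0.2   0.19 -0.08] shift cm [-11.66 -32.91   9.  ]
```

Emit:
{"api": "jog_arm", "payload": {
  "commands": [-0.73,-2.06,0,0,0,0,3,-0.73,-2.06,0,0,0,0,3,-0.73,-2.06,0,0,0,0,3,-0.73,-2.06,0,0,0,0,3,-0.73,-2.06,0,0,0,0,3,-0.73,-2.06,0,0,0,0,3,-0.73,-2.06,0,0,0,0,3,-0.73,-2.06,0,0,0,0,3,-0.73,-2.06,0,0,0,0,3,-0.73,-2.06,0,0,0,0,3,-0.73,-2.06,0,0,0,0,3,-0.73,-2.06,0,0,0,0,3,-0.73,-2.06,0,0,0,0,3,-0.73,-2.06,0,0,0,0,3,-0.73,-2.06,0,0,0,0,3,-0.73,-2.06,0,0,0,0,3,0,0,0,0,0,0,3,0,0,0,0,0,0,3]
}}

```text
t: 23.5
eef_pos: [0.4909, 0.0045, 0.1329]
orientation: [0.068, 0.998, 0.0, 0.0]
ft_force: [-0.3, -0.3, -2.6]
grip_width: 0.0389
gripper_force: 41.6
```

Run:
```python
from h import *
go(fw(-.09,0,.0455),Rd(fo[2]+np.pi))
```

```text
turn [ 0.05 -0.   -0.13] shift cm [-0.14  0.19  8.74]
```

Emit:
{"api": "jog_arm", "payload": {
  "commands": [-0.1,0.19,0,0,0,-0.1,3,0,0,2,0,0,0,3,0,0,2,0,0,0,3,0,0,2,0,0,0,3,0,0,2,0,0,0,3,0,0,0.5,0,0,0,3,0,0,0.25,0,0,0,3,0,0,0,0,0,0,6,0,0,0,0,0,0,6,0,0,0,0,0,0,6,0,0,-2.2,0,0,0,6,0,0,-2.2,0,0,0,6,0,0,-2.2,0,0,0,6,1.5,0,0,0,0,0,0,1.5,0,0,0,0,0,0,1.5,0,0,0,0,0,0,0,0,2.5,0,0,0,0,0,0,2.5,0,0,0,0,0,0,2.5,0,0,0,0,0,0,0,0,0,0,0]
}}

```text
t: 26.0
eef_pos: [0.446, 0.0127, 0.0349]
orientation: [0.067, 0.998, 0.0, -0.002]
ft_force: [-0.5, -1.0, -0.5]
grip_width: 0.0004
gripper_force: 0.0
```

Run:
```python
from h import *
s=get_state();print(s["ft_force"],wf(s["eef_pos"]),fix(Rd(fo[2]+np.pi)))
```

```text
[-0.47320977 -0.99271079 -0.47484283] [-0.13709157  0.00022874  0.03485305] [ 0.01 -0.18  0.03]
```

Emit:
{"api": "jog_arm", "payload": {
  "commands": [-1.5,0,-0.05,0,0,0,0,-1.5,0,0,0,0,0,0,-1.5,0,0,0,0,0,0,-1.5,0,0,0,0,0,0,-1.5,0,0,0,0,0,0,0,0,0,0,0,0,0,1,0,0,0,0,0,0,0,0,-2.5,0,0,0,0,0,0,-2.5,0,0,0,0,0,0,-2.5,0,0,0,0,0,0,-2.5,0,0,0,0,0,0,-2.5,0,0,0,0,0,0,-2.5,0,0,0,6,0,0,0,0,0,0,6]
}}

```text
t: 27.75
eef_pos: [0.5125, 0.004, 0.1893]
orientation: [0.067, 0.998, 0.0, 0.002]
ft_force: [0.5, 0.2, -1.1]
grip_width: 0.0357
gripper_force: 0.0
```

Run:
```python
from h import *
im,c=shot("wrist","w8.png"); 
go((.46,.34,.21),Rd(fo[2]+np.pi))
```

```text
turn [0.05 0.12 0.03] shift cm [ 9.68 32.6  -2.22]
```

Emit:
{"api": "jog_arm", "payload": {
  "commands": [0.6,2,-0.15,0,0,0,6,0.6,2,-0.15,0,0,0,6,0.6,2,-0.15,0,0,0,6,0.6,2,-0.15,0,0,0,6,0.6,2,-0.15,0,0,0,6,0.6,2,-0.15,0,0,0,6,0.6,2,-0.15,0,0,0,6,0.6,2,-0.15,0,0,0,6,0.6,2,-0.15,0,0,0,6,0.6,2,-0.15,0,0,0,6,0.6,2,-0.15,0,0,0,6,0.6,2,-0.15,0,0,0,6,0.6,2,-0.15,0,0,0,6,0.6,2,-0.15,0,0,0,6,0.6,2,-0.15,0,0,0,6,0.6,2,-0.15,0,0,0,6,0,0,0,0,0,0,6,0,0,0,0,0,0,6]
}}

```text
t: 30.05
eef_pos: [0.4602, 0.3338, 0.2114]
orientation: [0.067, 0.998, 0.0, 0.0]
ft_force: [0.2, 0.1, -0.5]
grip_width: 0.06
gripper_force: 0.0
```

Run:
```python
from h import *
im,c=shot("wrist","w9.png")
hsv=cv2.cvtColor(im,cv2.COLOR_RGB2HSV)
p=proj(c,[(.524,.35,.04)])[0]; print("pred",p,get_state()["eef_pos"])
# cap: bright grey disc near prediction
m=((hsv[...,1]<40)&(hsv[...,2]>135)).astype(np.uint8)
m=cv2.morphologyEx(m,cv2.MORPH_OPEN,np.ones((5,5)))
n,l,st,ce=cv2.connectedComponentsWithStats(m)
for i in range(1,n):
    if 400<st[i,4]<6000: print(st[i],ce[i].round(1),onplane(c,ce[i],.04)[0].round(4))
s=im[150:430,230:510].copy(); cv2.imwrite("pics/w9c.png",cv2.resize(s,None,fx=2,fy=2)[:,:,::-1])
```

```text
pred [352.88228197 294.67303532] [0.46027624 0.33351256 0.21147692]
[ 331  270   46   41 1497] [353.5 289.7] [0.5196 0.351  0.04  ]
```

View pics/w9c.png

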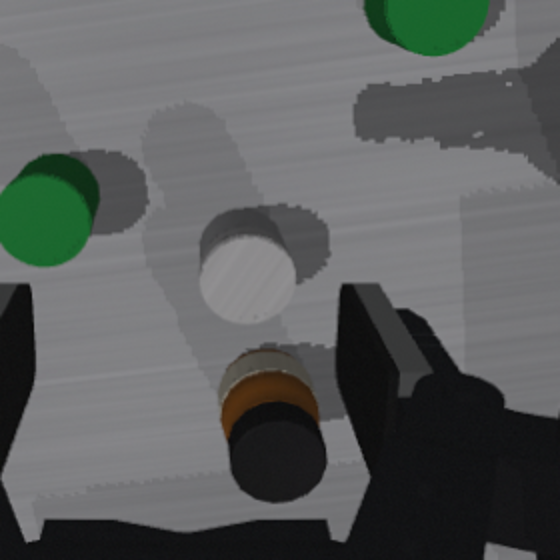

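Tin C's cap centre is at (353.5,289.5) in the full frame, and the jar is well clear of the fingers' path. I'll grasp it.

Emit:
{"api": "jog_arm", "payload": {
  "commands": [-1.85,0.83,0,0,0,0,6,-1.9,0.85,0,0,0,0,6,-1.9,0.85,0.4,0,0,0,6,0,0,2.5,0,0,0,6,0,0,2.5,0,0,0,6,0,0,2.5,0,0,0,6,0,0,2.5,0,0,0,6,0,0,2.5,0,0,0,6,0,0,2.5,0,0,0,6,0,0,2.5,0,0,0,6,0,0,0,0,0,0,3,0,0,0,0,0,0,3,0,0,0,0,0,0,3,0,0,0,0,0,0,3,0,0,0,0,0,0,3,0,0,-2.5,0,0,0,3,0,0,-2.5,0,0,0,3,0,0,-2.5,0,0,0,3,0,0,-2.5,0,0,0,3,0,0,0,0,0,0,3]
}}

```text
t: 32.6
eef_pos: [0.5205, 0.352, 0.1347]
orientation: [0.067, 0.998, 0.002, 0.002]
ft_force: [-0.4, 0.5, -1.9]
grip_width: 0.0389
gripper_force: 41.3
```

Run:
```python
from h import *
go(fw(-.09,0,.0455),Rd(fo[2]+np.pi))
```

```text
turn [0.19 0.2  0.02] shift cm [ -1.88 -34.64   8.92]
```

Emit:
{"api": "jog_arm", "payload": {
  "commands": [0,-2,0,0,0,0,3,0,-2.04,0,0,0,0,3,0,-2.04,0,0,0,0,3,0,-2.04,0,0,0,0,3,0,-2.04,0,0,0,0,3,-0.15,-2.04,0,0,0,0,3,-0.15,-2.04,0,0,0,0,3,-0.15,-2.04,0,0,0,0,3,-0.15,-2.04,0,0,0,0,3,-0.15,-2.04,0,0,0,0,3,-0.15,-2.04,0,0,0,0,3,-0.15,-2.04,0,0,0,0,3,-0.15,-2.04,0,0,0,0,3,-0.15,-2.04,0,0,0,0,3,-0.15,-2.04,0,0,0,0,3,-0.15,-2.04,0,0,0,0,3,-0.15,-2,0,0,0,0,3,0,0,0,0,0,0,3,0,0,0,0,0,0,3]
}}

```text
t: 34.98
eef_pos: [0.4911, 0.006, 0.1323]
orientation: [0.067, 0.998, 0.0, 0.0]
ft_force: [0.8, -0.4, -1.4]
grip_width: 0.0387
gripper_force: 41.4
```

Run:
```python
from h import *
go(fw(-.09,0,.0455),Rd(fo[2]+np.pi))
```

```text
turn [0.06 0.04 0.  ] shift cm [-0.15  0.03  8.68]
```

Emit:
{"api": "jog_arm", "payload": {
  "commands": [-0.1,0.03,0,0,0,0,3,0,0,2,0,0,0,3,0,0,2,0,0,0,3,0,0,2,0,0,0,3,0,0,2,0,0,0,3,0,0,0.5,0,0,0,3,0,0,0.2,0,0,0,3,0,0,0,0,0,0,6,0,0,0,0,0,0,6,0,0,0,0,0,0,6,0,0,-2.2,0,0,0,6,0,0,-2.2,0,0,0,6,0,0,-2.2,0,0,0,6,1.5,0,0,0,0,0,0,1.5,0,0,0,0,0,0,1.5,0,0,0,0,0,0,0,0,2.5,0,0,0,0,0,0,2.5,0,0,0,0,0,0,2.5,0,0,0,0,0,0,0,0,0,0,0]
}}

```text
t: 37.48
eef_pos: [0.4454, 0.0124, 0.0343]
orientation: [0.067, 0.998, 0.0, -0.002]
ft_force: [-1.0, 0.1, 0.1]
grip_width: -0.0002
gripper_force: 0.0
```

Run:
```python
from h import *
s=get_state();print(s["ft_force"],wf(s["eef_pos"]),fix(Rd(fo[2]+np.pi)))
```

```text
[-0.96159254  0.06884115  0.06941416] [-0.13760694 -0.00017694  0.03433212] [ 0.01 -0.18  0.03]
```

Emit:
{"api": "jog_arm", "payload": {
  "commands": [0,0,-0.3,0,0,0,0,0,0,0,0,-7.5,0,0,0,0,0,0,-7.5,0,0,-1.35,0,0.362,0,0,0,0,-1.35,0,0.362,0,0,0,0,-1.35,0,0.362,0,0,0,0,-1.35,0,0.362,0,0,0,0,-1.35,0,0.362,0,0,0,0,-1.35,0,0.362,0,0,0,0,-1.35,0,0.362,0,0,0,0,0,0,0,0,0,0,0]
}}

```text
t: 38.85
eef_pos: [0.5457, -0.001, 0.0392]
orientation: [0.067, 0.989, -0.009, 0.131]
ft_force: [-1.0, 0.1, 0.4]
grip_width: -0.0
gripper_force: 0.0
```

Run:
```python
from h import *
s=get_state();print(s["ft_force"],wf(s["eef_pos"]),fix(Rd(fo[2]+np.pi)))
```

```text
[-0.98327925  0.06672937  0.38854268] [-3.64068716e-02  2.45718943e-05  3.91539430e-02] [ 4.000e-02  1.506e+01 -1.000e-02]
```

Emit:
{"api": "jog_arm", "payload": {
  "commands": [-0.75,0,0.2,0,0,0,0,-0.75,0,0.2,0,0,0,0,-0.7,0,0.2,0,0,0,0,0,0,0,0,0,0,0,0,0,0,0,0,0,0]
}}

```text
t: 39.48
eef_pos: [0.5676, -0.0039, 0.0396]
orientation: [0.067, 0.989, -0.008, 0.131]
ft_force: [-0.0, -0.1, -0.0]
grip_width: 0.0001
gripper_force: 0.0
```

Run:
```python
from h import *
s=get_state();print(s["ft_force"],wf(s["eef_pos"]),fix(Rd(fo[2]+np.pi)))
```

```text
[-0.04404212 -0.1443758  -0.02511614] [-0.01439162  0.00013476  0.03956753] [5.000e-02 1.509e+01 1.000e-02]
```

Emit:
{"api": "jog_arm", "payload": {
  "commands": [1.93,0,-0.52,0,0,0,0,1.93,0,-0.52,0,0,0,0,0,0,-1,0,7.5,0,0,0,0,-1,0,7.5,0,0,2,0,-2.5,0,0,0,6,2,0,-2.5,0,0,0,6,2,0,-2.5,0,0,0,6,2,0,-2.5,0,0,0,6,0,0,-2.5,0,0,0,6,0,0,-2.5,0,0,0,6,0,0,-2.5,0,0,0,6,0,0,-2,0,0,0,6,0,0,0,0,0,0,6]
}}

```text
t: 41.1
eef_pos: [0.4449, 0.0126, 0.2553]
orientation: [0.067, 0.998, 0.0, 0.002]
ft_force: [0.3, -0.3, -0.2]
grip_width: 0.06
gripper_force: 0.0
```

Run:
```python
from h import *
im,c=shot("wrist","w10.png"); s=get_state()["eef_pos"]; print(s,wf(s),get_state()["qpos"].round(2))
sc,cs=shot("scene","s10.png")
a=cv2.resize(sc[170:300,170:350],None,fx=3.5,fy=3.5,interpolation=cv2.INTER_CUBIC)
w=cv2.resize(im,(600,450)); o=np.zeros((600,800,3),np.uint8)
cv2.imwrite("pics/s10c.png",a[:,:,::-1])
```

```text
[0.44459941 0.01261527 0.25402445] [-1.38448093e-01 -4.19663558e-05  2.54024449e-01] [ 0.03 -0.16 -0.05  1.68  0.    0.16]
```

View pics/s10c.png

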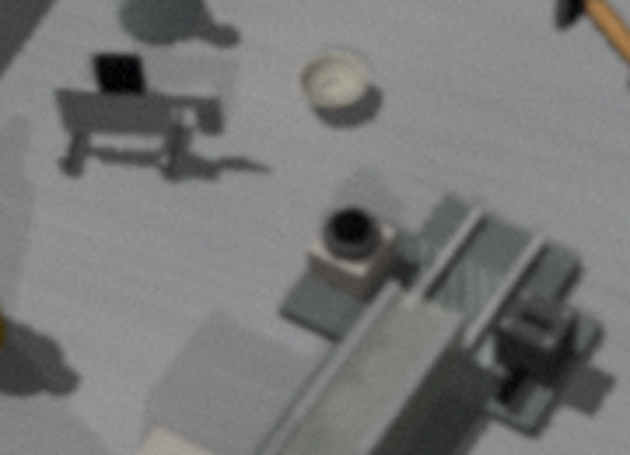

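The scene crop shows the open lane empty, so the tins are under the hood. The gate stands where it was, at crop (140,110), and the dish and flask are untouched. I'll go and look at the gate from above.

Emit:
{"api": "jog_arm", "payload": {
  "commands": [-0.27,-2,-0.4,0,0,0,6,-0.27,-2,-0.4,0,0,0,6,-0.27,-2,-0.4,0,0,0,6,-0.27,-2,-0.4,0,0,0,6,-0.27,-2,-0.4,0,0,0,6,-0.27,-2,-0.4,0,0,0,6,-0.27,-2,-0.4,0,0,0,6,-0.27,-2,-0.4,0,0,0,6,-0.27,-2,-0.4,0,0,0,6,-0.27,-2,-0.4,0,0,0,6,-0.27,-2,-0.4,0,0,0,6,-0.27,-2,-0.4,0,0,0,6,-0.27,-2,-0.4,0,0,0,6,-0.27,-2,-0.4,0,0,0,6,0,0,0,0,0,0,6,0,0,0,0,0,0,6]
}}

```text
t: 43.2
eef_pos: [0.4442, -0.27, 0.3095]
orientation: [0.067, 0.998, 0.001, 0.0]
ft_force: [0.3, -0.3, 1.4]
grip_width: 0.0603
gripper_force: 0.0
```

Run:
```python
from h import *
im,c=shot("wrist","w11.png"); s=get_state()["eef_pos"]; print(s,wf(s),get_state()["qpos"].round(2))
p=proj(c,[(.4932,-.2929,.107)])[0]; print(p)
x,y=p.astype(int); x0,y0=max(0,x-130),max(0,y-130); print(x0,y0)
cv2.imwrite("pics/w11c.png",cv2.resize(im[y0:y0+250,x0:x0+280],None,fx=2.4,fy=2.4)[:,:,::-1])
```

```text
[ 0.44421556 -0.26974288  0.30956626] [-0.10090373 -0.27989316  0.30956626] [-0.55  0.05  0.25  1.78  0.   -0.41]
[305.77211056 271.44562593]
175 141
```

View pics/w11c.png

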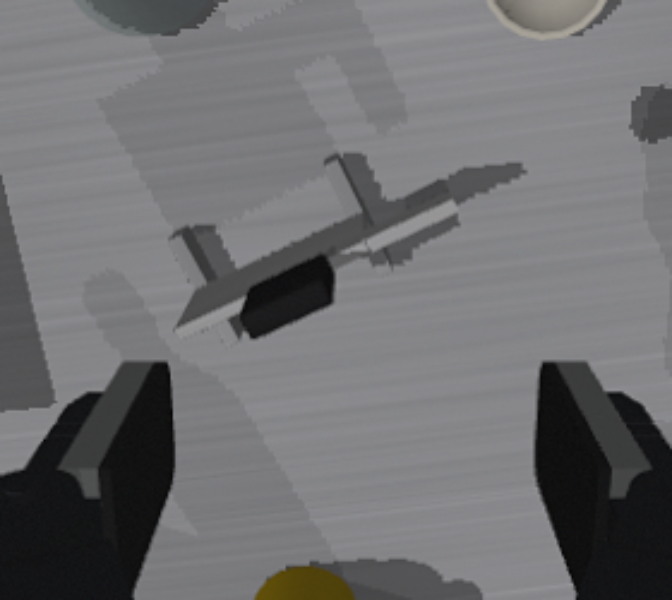

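The crop shows the gate upright. The plate's top edge runs from (178,330) at its -y end to (456,209) at the arm's end, the black grip block is at (290,297), and the feet are at (190,250) and (350,180).

Run:
```python
from h import *
c=cam("wrist"); im=cv2.imread("pics/w11.png")
f=lambda p:np.array(p)/2.4+[175,141]
a=onplane(c,f((178,331)),.072)[0]; b=onplane(c,f((456,209)),.071)[0]
d=b-a; print(a,b,np.linalg.norm(d[:2]),"yaw y-axis",np.degrees(np.arctan2(d[1],d[0])))
yaw=np.arctan2(d[1],d[0])-np.pi/2; ey=np.array([-np.sin(yaw),np.cos(yaw),0]); ex=np.array([np.cos(yaw),np.sin(yaw),0])
o=a+ey*.045; o[2]=0; print("origin",o,"yaw",np.degrees(yaw))
C=[o+ex*i*.006+ey*(.01+j*.018)+[0,0,z] for i in(-1,1) for j in(-1,1) for z in(.071,.107)]
print(((proj(c,C)-[175,141])*2.4).round(0).tolist())
g=im.max(2); m=(g<45).astype(np.uint8); m[:238]=0;
n,l,st,ce=cv2.connectedComponentsWithStats(m[:290,240:330]); 
for i in range(1,n):
    if st[i,4]>100:
        ys,xs=np.where(l==i); r=cv2.minAreaRect(np.c_[xs+240,ys].astype(np.float32)); print(st[i],((cv2.boxPoints(r)-[175,141])*2.4).round(0).tolist())
```

```text
[ 0.50612828 -0.35437859  0.072     ] [ 0.46911889 -0.23187671  0.071     ] 0.12797032719472903 yaw y-axis 106.81024297259277
origin [ 0.49311415 -0.31130154  0.        ] yaw 16.81024297259277
[[250.0, 284.0], [240.0, 313.0], [328.0, 250.0], [325.0, 276.0], [263.0, 308.0], [254.0, 340.0], [340.0, 275.0], [339.0, 304.0]]
[ 35 247  39  35 789] [[229.0, 295.0], [323.0, 252.0], [343.0, 296.0], [249.0, 339.0]]
```

Emit:
{"api": "jog_arm", "payload": {
  "commands": [0,0,0,0,0,8.2,8,0,0,0,0,0,8.2,8,0,0,0,0,0,8.2,8,0,0,0,0,0,8.2,8,0,0,0,0,0,8.2,8,0,0,0,0,0,8.2,8,0,0,0,0,0,8.2,8,0,0,0,0,0,8.1,8,0,0,0,0,0,0,8]
}}

```text
t: 44.38
eef_pos: [0.4443, -0.2695, 0.3097]
orientation: [0.596, 0.803, 0.001, 0.0]
ft_force: [0.6, 0.4, -0.0]
grip_width: 0.0799
gripper_force: 0.0
```

Run:
```python
from h import *
go((.4906,-.3029,.091),Rd(np.radians(106.8)))
im,c=shot("wrist","w12.png")
print(proj(c,[(.4906,-.3029,.107),(.4932-.0434+.0434,-.31,.072)]), c[2][:3,3])
a=np.array([.5061,-.3544]);ey=np.array([-.289,.957]);ex=np.array([.957,.289])
for n,i,j,z in [("plate -y end",0,0,.072),("armend",0,.13,.071),("tip",0,.12,.022),("b1",6,.036,.107),("b2",6,.072,.107),("b3",-6,.036,.107),("b4",-6,.072,.107)]:
    P=a+ey*(j)+ex*i/1e3; print(n,proj(c,[(*P,z)]).round(1))
```

```text
turn [ 0.06 -0.02  0.1 ] shift cm [-4.54  3.47 21.87]
[[361.40424592 263.37949859]
 [358.17735944 259.17807092]] [ 0.4237772  -0.20544189  0.43570439]
plate -y end [[356.4 301.5]]
armend [[359.9 174.9]]
tip [[355.4 179.6]]
b1 [[367.3 281.7]]
b2 [[368.6 244.2]]
b3 [[354.3 281.6]]
b4 [[355.3 244.1]]
```

Emit:
{"api": "jog_arm", "payload": {
  "commands": [-1.5,1.2,2,0,0,0.1,8,-1.5,1.2,2,0,0,0,8,-1.5,1.1,2,0,0,0,8,0,0,2,0,0,0,8,0,0,2,0,0,0,8,0,0,2,0,0,0,8,0,0,0,0,0,0,8,0,0,0,0,0,0,8]
}}

```text
t: 45.42
eef_pos: [0.4911, -0.3031, 0.19]
orientation: [0.597, 0.802, 0.001, 0.0]
ft_force: [-0.7, 0.0, 0.2]
grip_width: 0.0796
gripper_force: 0.0
```

Run:
```python
from h import *
im,c=shot("wrist","w13.png"); go((.4906,-.3029,.091),Rd(np.radians(106.8)))
a=np.array([.5061,-.3544]);ey=np.array([-.289,.957]);ex=np.array([.957,.289])
B=[proj(c,[(*(a+ey*j+ex*i),z)])[0].round(0).tolist() for i,j,z in [(.006,.036,.107),(.006,.072,.107),(-.006,.036,.107),(-.006,.072,.107),(.003,.13,.071),(-.003,.13,.071),(0,0,.072)]]; print(B)
g=im.max(2)
# coarse brightness map around the block and arm
x0,x1,y0,y1=270,390,60,400
for y in range(y0,y1,10): print(y,' '.join('%3d'%v for v in g[y,x0:x1:5]))
```

```text
turn [ 0.09  0.02 -0.08] shift cm [ 0.04 -0.04  9.94]
[[333.0, 284.0], [334.0, 225.0], [313.0, 284.0], [313.0, 225.0], [328.0, 119.0], [318.0, 119.0], [323.0, 313.0]]
60 127 128 126 126 130  77  78  80  77  78  82  77  74 111  77  79  78  77  76  76  79  75  77  78
70 129 125 130 127 125  76  78  79  78  78  78  78  78  78  77  78  78  74  75 125 121 124 123 123
80 128 127 127 130 125 124 130  73  78  79  78  77  76  75  79 128 124 123 122 125 121 124 127 122
90 125 130 128 125 122 125 125 125  79  78  77  78 118  79  77 129 119 124 126 119 125 125 120 125
100 126 126 131 124 125 128 123 126  77  77  78 108  78  79  78 124 123 122 123 124 123 126 122 124
110 129 127 125 120 126 125 125 127 124 125 127  74  79  78  79 120 123 125 122 125 128 121 125 122
120 127 130 123 126 128 120 125 126 125 124 128  73  78  78  74 120 125 121 125 126 123 123 122 122
130 118 114 122 128 124 125 128 124 124 131 141 102  77  77  76  77  79  76 124 128 121 124 121 127
140 118 111 115 128 121 124 124 125 124 129 139 133 123  73  77  78  76  77 127 121 124 121 124 122
150 114 111 118 123 127 129 123 124 1
[... 1762 characters left out ...]

330 125 122 126 124 124 123 113 114 117 111 118 111 114 113 115 114 114 117 111 114 114 114 115 117
340 123 120 121 123 121 123 124 129 121 129 123 125 126 125 124 125 127 123 124 113 113 117 115 117
350 121 124 124 123 123 125 128 125 123 124 121 123 123 123 125 125 126 124 125 125 126 125 131 130
360  77  74  77  73 119 124 126 121 129 121 124 124 125 126 126 128 123 125 126 125 127 130 127 125
370  76  77  75  75  78  80  76  80  76  78  78  75 118 125 126 122 125 125 124 125 128 125 124 126
380  76  76  76  77  79  77  77  77  76  77  77  77  76  78  77  77  77 125 124 125 123 126 128 125
390  78  74  76  76  78  75  81  76  77  78  77  77  77  78  76  78 126 126 126 129 127 128 124 127
```

Emit:
{"api": "jog_arm", "payload": {
  "commands": [0,0,2.5,0,0,0,8,0,0,2.5,0,0,0,8,0,0,2.5,0,0,0,8,0,0,1.6,0,0,0,8,0,0,0.75,0,0,0,8,0,0,0,0,0,0,5,0,0,0,0,0,0,2,0,0,0,0,0,0,0,0,0,0,0,0,0,0,0,0,0,0,0,0,0,0,0,0,0,0,0,0,0,0,0,0,0,0,0],
  "force": 60
}}

```text
t: 46.98
eef_pos: [0.4912, -0.303, 0.0918]
orientation: [0.597, 0.802, 0.001, 0.001]
ft_force: [0.2, -0.1, 4.9]
grip_width: 0.011
gripper_force: 59.3
```

Run:
```python
from h import *
s=get_state(); print(s["eef_pos"],fix(Rd(np.radians(106.8))),s["ft_force"],s["moment"])
```

```text
[ 0.49118206 -0.30301711  0.09177571] [ 0.1   0.03 -0.1 ] [ 0.18863935 -0.12021993  4.93247684] [ 0.03806606  0.03095248 -0.01119612]
```

Emit:
{"api": "jog_arm", "payload": {
  "commands": [0,0,-0.5,0,0,0,0,0,0,-1.5,0,0,0,0,0,0,-2,0,0,0,0,0,0,-2,0,0,0,0,0,0,-2,0,0,0,0,0,0,-2,0,0,0,0,0,0,-2,0,0,0,0,0,0,-1,0,0,0,0,0,0,0,0,0,6,0,0,0,0,0,0,6,0,0,0,0,0,0,6,0,0,0,0,0,0,6.5,0,0,0,0,0,0,0,0]
}}

```text
t: 48.6
eef_pos: [0.4906, -0.3029, 0.221]
orientation: [0.753, 0.658, 0.0, -0.0]
ft_force: [-0.9, 0.0, -2.0]
grip_width: 0.0106
gripper_force: 58.4
```

Run:
```python
from h import *
s=get_state(); print(s["grip_width"],s["ft_force"]); go(fw(-.026,.01,.215),Rd(fo[2]+np.pi/2))
im,c=shot("wrist","w14.png")
T=pose()
# gate points in tool coords if held as assumed: tool x=+gate y, tool y = gate x, z down
for n,gx,gy,gz in [("arm end",0,.085,.071),("tongue",0,.075,.022),("block",0,.010,.107),("-y end",0,-.045,.072)]:
    P=T[:3,3]+T[:3,:3]@np.array([gy-.010,gx,.0918-gz]); print(n,proj(c,P).round(1))
g=im.max(2)
for y in range(60,330,8): print(y,' '.join('%3d'%v for v in g[y,280:370:4]))
```

```text
0.010613332407142429 [-0.87454247  0.03753112 -2.03666854]
turn [ 0.02 -0.06 -0.04] shift cm [31.65  2.44  0.6 ]
arm end [[323.7 112.2]]
tongue [[323.5 138.8]]
block [[324.1 346.7]]
-y end [[323.8 411.5]]
60 140 136 136  91  82  85  81  82  82  84  82  83  82  82  83 133 129  84  83 136 136 132 131
68 136 134 136 133  82  82  84  82  83  86  81  84  83  81  99 130 130 132 133 131 136 132 132
76 135  83  84  84  83  82  85  80  85  83  83  84  83  82  83  82  82  83 138 132 135 132 133
84 134  84  84  84  82  83  85  81  84  84  84  83  83  82  84  82  82  81 115 132 134 133 134
92 135  85  85  85  77  83  83  82  83  82  86  82  84  83  82  84  82  81  80 132 132 134 134
100 137 135 133 135 131 134 132 135 132  84  82 129 134 133 131 137 129 129 134 133 132 136 134
108 137 134 137 135 133 131 133 135 107  85  96 133 132 133 130 135 130 132 132 135 132 135 133
116 135 134 138 135 136 128 133 135 128  95  94  95  93 134 130 134 132 132 130 136 132 135 132
124 136 136 135 132 133 129 133 133 133  94  96  94  93 134 130 131 134 131 129 135 133 134 133
132 135 137 134 135 134 132 131 132 
[... 1663 characters left out ...]
 139 139 135 132 142 130 135
276 140 136 143 135 131 136 138  14  17  17  16  15  16  17  16 138 138 136 137 134 141 132 133
284 139 137 136 138 134 136 140  16  14  15  18  18  18  15  16 144 135 136 140 134 137 134 132
292 132 136 136  55  55  55  13  17  15  13  14  17  16  18  17  14  64  62  63 131 122 124 120
300  19  19  32  55  55  56  15  18  18  20  18  16  16  21  20  19  63  61  63  58  19  23  30
308  20  20  56  55  56  55  18  25  29  29  35  17  20  20  20  17  60  62  61  64  22  20  22
316  22  26  61  61  62  51  15  29  34  34  34  33  37  34  30  17  33  63  62  63  40  26  26
324  21  65  62  62  63  17  22  27  33  35  34  34  36  35  28  17  19  62  57  63  64  23  23
```

Run:
```python
from h import *
im=cv2.imread("pics/w14.png") if 0 else None
im,c=shot("wrist","w14b.png"); g=im.max(2).astype(int)
print(g[100:122,320:330:3].T.tolist()); print(g[150,308:340].tolist()); print(g[250,308:340].tolist()); print(g[125,308:340].tolist())
```

```text
[[82, 110, 142, 140, 123, 95, 96, 96, 97, 96, 96, 95, 96, 87, 91, 95, 95, 95, 95, 95, 95, 95], [134, 134, 135, 134, 136, 136, 137, 137, 137, 136, 137, 137, 137, 140, 111, 93, 95, 95, 95, 95, 94, 94], [132, 132, 132, 132, 132, 131, 130, 130, 130, 130, 130, 130, 130, 132, 108, 93, 94, 96, 94, 95, 94, 94], [135, 134, 133, 134, 134, 134, 134, 134, 132, 133, 132, 133, 133, 134, 115, 104, 104, 105, 105, 105, 105, 105]]
[133, 132, 133, 133, 134, 130, 91, 93, 94, 94, 94, 94, 94, 94, 94, 94, 93, 94, 94, 93, 93, 104, 136, 131, 131, 131, 131, 134, 135, 134, 132, 130]
[135, 136, 138, 139, 137, 138, 130, 82, 84, 92, 93, 92, 93, 93, 93, 93, 93, 94, 94, 92, 88, 93, 125, 140, 138, 138, 139, 139, 138, 138, 138, 137]
[131, 135, 135, 135, 134, 120, 93, 94, 95, 95, 95, 94, 95, 94, 95, 95, 95, 95, 94, 94, 94, 103, 133, 131, 135, 134, 134, 132, 131, 130, 130, 130]
```

Emit:
{"api": "jog_arm", "payload": {
  "commands": [2,0.15,0,0,0,0,0,2,0.15,0,0,0,0,0,2,0.15,0,0,0,0,0,2,0.15,0,0,0,0,0,2,0.15,0,0,0,0,0,2,0.15,0,0,0,0,0,2,0.15,0,0,0,0,0,2,0.15,0,0,0,0,0,2,0.15,0,0,0,0,0,2,0.15,0,0,0,0,0,2,0.15,0,0,0,0,0,2,0.15,0,0,0,0,0,2,0.15,0,0,0,0,0,2,0.15,0,0,0,0,0,2,0.15,0,0,0,0,0,1.65,0.19,0,0,0,0,0,0,0,0,0,0,0,0,0,0,0,0,0,0,0]
}}

```text
t: 50.95
eef_pos: [0.5579, 0.0073, 0.2213]
orientation: [0.754, 0.657, 0.0, 0.0]
ft_force: [0.1, 0.2, -2.3]
grip_width: 0.011
gripper_force: 58.4
```

Run:
```python
from h import *
s=get_state(); print(s["grip_width"],s["ft_force"]); go(fw(-.026,.01,.1038),Rd(fo[2]+np.pi/2))
im,c=shot("wrist","w15.png")
S=fw(-.026,.075,.062); sp=proj(c,S)[0]; print("slot pred px",sp)
print("slot corners",proj(c,[fw(-.026+i*.004,.075+j*.0115,.062) for i,j in((-1,-1),(-1,1),(1,1),(1,-1))]).round(1).tolist())
print("switch corners",proj(c,[fw(-.026+i*.02,.075+j*.023,.062) for i,j in((-1,-1),(-1,1),(1,1),(1,-1))]).round(1).tolist())
x,y=sp.astype(int); cv2.imwrite("pics/w15c.png",cv2.resize(im[40:300,200:450],None,fx=2.3,fy=2.3)[:,:,::-1])
```

```text
0.010991118103552997 [ 0.05237097  0.19675148 -2.25679247]
turn [ 0.03 -0.03 -0.07] shift cm [ 1.000e-02 -5.000e-02  1.175e+01]
slot pred px [322.34831866 137.46121784]
slot corners [[316.9, 153.6], [316.8, 121.0], [327.9, 121.0], [327.8, 153.6]]
switch corners [[295.3, 169.5], [294.2, 104.3], [350.5, 104.2], [349.4, 169.5]]
```

View pics/w15c.png

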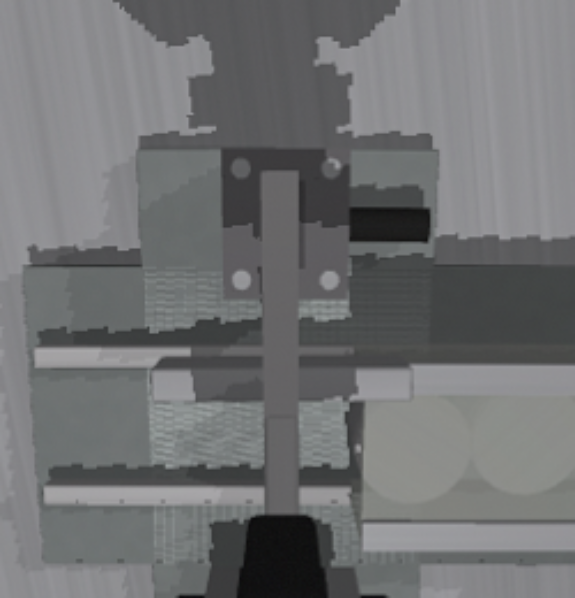

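The last view shows two tins clearly under the hood, with the nearest at crop x 365 to 470 and the hood's front at 355. The gate's arm lies over the switch. The arm's centre is at crop 279 and its end at row 170, while the switch screws are centred on (285.5,224), so the gate must go about 2 mm to +x and 0.7 mm to +y.

Emit:
{"api": "jog_arm", "payload": {
  "commands": [0.08,0.15,0,0,0,0,0,0,0,1.5,0,0,0,0,0,0,1.5,0,0,0,0,0,0,1.5,0,0,0,0,0,0,1.5,0,0,0,0,0,0,1,0,0,0,0,0,0,0.9,0,0,0,0,0,0,0,0,0,0,0,0,0,0,0,0,0,0]
}}

```text
t: 52.12
eef_pos: [0.5598, 0.008, 0.1429]
orientation: [0.754, 0.657, 0.001, 0.0]
ft_force: [0.2, 0.1, -2.4]
grip_width: 0.011
gripper_force: 58.3
```

Run:
```python
from h import *
s=get_state(); print(s["grip_width"],s["ft_force"]); go(fw(-.026,.01,.1038),Rd(fo[2]+np.pi/2))
im,c=shot("wrist","w16.png"); g=im.max(2).astype(int)
print("switch corners",proj(c,[fw(-.026+i*.02,.075+j*.023,.062) for i,j in((-1,-1),(-1,1),(1,1),(1,-1))]).round(1).tolist())
for y in (110,125,140,155,165,175,185): print(y,g[y,270:376:2].tolist())
# screws: small bright roundish blobs near
m=cv2.morphologyEx(im.max(2),cv2.MORPH_TOPHAT,np.ones((19,19)))[60:230,260:390]
n,l,st,ce=cv2.connectedComponentsWithStats((m>25).astype(np.uint8))
for i in range(1,n):
    if 15<st[i,4]<200 and .6<st[i,2]/st[i,3]<1.6: print(st[i,2:],(ce[i]+[260,60]).round(1))
print("col",g[95:190:1,322].tolist())
```

```text
0.010970188185975852 [ 0.24729012  0.10232622 -2.44323686]
turn [ 0.08 -0.05 -0.08] shift cm [-0.08 -0.23  3.91]
switch corners [[282.0, 184.2], [279.7, 94.5], [357.7, 94.4], [355.9, 184.1]]
110 [80, 78, 78, 80, 70, 71, 68, 58, 65, 64, 101, 106, 106, 106, 91, 66, 66, 66, 66, 67, 66, 67, 67, 66, 66, 66, 66, 66, 65, 67, 66, 66, 67, 66, 67, 67, 65, 91, 107, 105, 106, 101, 64, 67, 65, 74, 80, 79, 79, 80, 80, 79, 79]
125 [115, 115, 115, 115, 115, 115, 120, 65, 68, 67, 66, 67, 66, 67, 66, 66, 67, 66, 66, 67, 60, 61, 114, 112, 112, 112, 112, 112, 111, 113, 50, 56, 66, 67, 65, 66, 67, 67, 67, 66, 66, 66, 66, 65, 65, 78, 80, 79, 80, 80, 79, 81, 79]
140 [114, 117, 122, 69, 69, 70, 70, 66, 66, 66, 65, 66, 66, 66, 65, 66, 64, 65, 66, 66, 63, 58, 113, 112, 112, 111, 112, 111, 111, 113, 51, 56, 66, 65, 66, 66, 66, 66, 65, 66, 65, 67, 66, 66, 64, 31, 32, 33, 32, 34, 34, 33, 33]
155 [115, 115, 73, 68, 67, 68, 69, 57, 57, 58, 57, 58, 57, 56, 65, 65, 64, 65, 66, 66, 66, 59, 114, 110, 110, 111, 111, 110, 111, 112, 53, 56, 65, 65, 65, 65, 65, 66, 65, 65, 64, 64, 65, 64, 65, 70, 70, 69, 89, 113, 113, 114
[... 681 characters left out ...]
, 122, 120, 117, 118, 70, 73, 73, 74, 74, 74, 74, 73, 74]
[ 18  21 199] [382.7 111.8]
[ 12  12 109] [293.7 106.1]
[ 12  12 108] [348.3 106.1]
[12 17 67] [265.7 170.2]
[11  7 37] [278.5 166.5]
[11 11 92] [295. 173.]
[ 5  8 17] [278.1 190.6]
col [65, 68, 67, 67, 67, 67, 67, 67, 67, 67, 66, 67, 66, 66, 66, 66, 66, 67, 58, 100, 114, 113, 112, 112, 112, 112, 111, 111, 111, 111, 112, 111, 111, 112, 112, 112, 111, 111, 111, 112, 111, 111, 111, 111, 112, 112, 112, 111, 110, 111, 112, 111, 110, 111, 110, 111, 111, 111, 110, 111, 111, 110, 109, 110, 110, 110, 111, 110, 110, 110, 110, 109, 110, 110, 109, 110, 110, 109, 109, 109, 109, 109, 110, 109, 109, 109, 109, 109, 109, 109, 109, 108, 108, 110, 109]
```

Run:
```python
from h import *
c=cam("wrist"); T=pose()
A=onplane(c,[(293.7,106.1),(348.3,106.1),(295,173)],.062); A=[wf(p)*1e3 for p in A]; print(np.array(A).round(2))
cen=(A[1]+A[2])/2; print("slot centre meas",cen)
# arm top end: z in world = TCP-.0918+.071
za=T[2,3]-.0918+.071
e=wf(onplane(c,[(321.6,114)],za)[0])*1e3; print("arm end",e,"-> tongue",e-[0,10,0])
print(wf(T[:3,3])*1e3, get_state()["qpos"].round(2))
```

```text
[[-38.87  92.27  62.  ]
 [-10.71  92.25  62.  ]
 [-38.82  57.96  62.  ]]
slot centre meas [-24.76146316  75.1033327   62.        ]
arm end [-24.4424448   85.22024629 122.17948353] -> tongue [-24.4424448   75.22024629 122.17948353]
[-23.67369275  10.83349984 142.97948353] [ 0.01  0.09 -0.02  1.46  0.    1.72]
```

Emit:
{"api": "jog_arm", "payload": {
  "commands": [0,-0.03,0,0,0,0,0,0,0,0.4,0,0,0,0,0,0,0.4,0,0,0,0,0,0,0.4,0,0,0,0,0,0,0.4,0,0,0,0,0,0,0,0,0,0,0]
}}

```text
t: 52.92
eef_pos: [0.559, 0.008, 0.126]
orientation: [0.754, 0.657, 0.0, -0.0]
ft_force: [0.6, 0.5, -2.2]
grip_width: 0.011
gripper_force: 58.3
```

No resistance. The tip is about 6 mm into the slot, so I'll continue.

Emit:
{"api": "jog_arm", "payload": {
  "commands": [0,0,0.4,0,0,0,0,0,0,0.4,0,0,0,0,0,0,0.4,0,0,0,0,0,0,0.4,0,0,0,0,0,0,0.2,0,0,0,0,0,0,0.2,0,0,0,0,0,0,0,0,0,0,0]
}}

```text
t: 53.8
eef_pos: [0.5592, 0.008, 0.1063]
orientation: [0.754, 0.657, 0.0, -0.0]
ft_force: [0.4, -0.0, -1.3]
grip_width: 0.0108
gripper_force: 58.3
```

Emit:
{"api": "jog_arm", "payload": {
  "commands": [0,0,0.15,0,0,0,0,0,0,0.1,0,0,0,0,0,0,0.05,0,0,0,0,0,0,0,0,0,0,0]
}}

```text
t: 54.3
eef_pos: [0.5594, 0.0081, 0.1038]
orientation: [0.754, 0.657, 0.001, 0.0]
ft_force: [-0.9, -0.1, 2.5]
grip_width: 0.0111
gripper_force: 59.0
```

Emit:
{"api": "jog_arm", "payload": {
  "commands": [0,0,0.05,0,0,0,0,0,0,0.05,0,0,0,0,0,0,0,0,0,0,0]
}}

```text
t: 54.68
eef_pos: [0.5594, 0.0081, 0.1037]
orientation: [0.754, 0.657, 0.001, 0.0]
ft_force: [-4.1, 0.3, 9.6]
grip_width: 0.0113
gripper_force: 60.2
```

It stands on the deck. I'll release it and rise.

Emit:
{"api": "jog_arm", "payload": {
  "commands": [0,0,-0.05,0,0,0,3,0,0,0,0,0,0,5,0,0,0,0,0,0,6,0,0,0,0,0,0,6,0,0,-1,0,0,0,6,0,0,-2,0,0,0,6,0,0,-2,0,0,0,6,0,0,-2,0,0,0,6,0,0,-2,0,0,0,6,0,0,-2,0,0,0,6,0,0,0,0,0,0,0,0,0,0,0,0,0,0]
}}

```text
t: 56.18
eef_pos: [0.5591, 0.008, 0.2124]
orientation: [0.754, 0.657, 0.0, -0.0]
ft_force: [0.1, 0.5, -0.9]
grip_width: 0.0239
gripper_force: 0.0
```

Run:
```python
from h import *
im,c=shot("wrist","w17.png"); g=im.max(2).astype(int); s=get_state(); print(s["grip_width"],s["eef_pos"])
e=fw(-.0247,.085,.083); p=proj(c,[e,fw(-.0247,.045,.083)]); print("arm end pred if home",p.round(1))
x,y=p[0].round().astype(int); print(g[y-14:y+15,x].tolist(), g[y+15,x-20:x+21].tolist(), g[y+70,x-20:x+21].tolist())
go(fw(-.0298,-.085,.16),Rd(fo[2]+np.pi/2))
```

```text
0.016733669590584352 [0.55891272 0.00797227 0.21205176]
arm end pred if home [[322.7 123.2]
 [322.7 185.4]]
[60, 59, 60, 61, 60, 59, 60, 61, 61, 62, 50, 48, 46, 33, 89, 160, 164, 162, 162, 162, 162, 162, 162, 161, 162, 162, 162, 161, 162] [87, 86, 86, 86, 86, 86, 87, 86, 87, 87, 85, 74, 65, 65, 39, 88, 168, 163, 162, 162, 162, 162, 162, 164, 153, 71, 70, 74, 87, 96, 96, 96, 97, 97, 97, 96, 95, 95, 94, 93, 94] [95, 96, 96, 95, 95, 95, 95, 95, 95, 96, 92, 74, 77, 85, 84, 83, 85, 98, 101, 102, 101, 101, 101, 101, 95, 96, 103, 93, 93, 94, 98, 104, 103, 103, 102, 103, 103, 102, 102, 102, 102]
turn [-0.02 -0.04 -0.08] shift cm [-9.57 -0.53  5.21]
```

The gate is home, with the arm's end exactly where predicted. Next is the button.

Emit:
{"api": "jog_arm", "payload": {
  "commands": [-1.6,-0.08,0,0,0,0,0,-1.6,-0.08,0,0,0,0,0,-1.6,-0.08,0,0,0,0,0,-1.6,-0.08,0,0,0,0,0,-1.6,-0.08,0,0,0,0,0,-1.57,-0.08,0,0,0,0,0,0,0,2,0,0,0,0,0,0,2,0,0,0,0,0,0,2,0,0,0,0,0,0,2,0,0,0,0,0,0,2,0,0,0,0,0,0,1.5,0,0,0,0,0,0,0,0,0,0,0]
}}

```text
t: 57.85
eef_pos: [0.5409, -0.0863, 0.0968]
orientation: [0.754, 0.657, -0.0, -0.001]
ft_force: [0.1, 0.4, 0.4]
grip_width: -0.0004
gripper_force: 0.0
```

Run:
```python
from h import *
s=get_state(); print(wf(s["eef_pos"]),s["ft_force"])
```

```text
[-0.02972773 -0.08510859  0.09681149] [0.05575801 0.35140723 0.43779624]
```

Emit:
{"api": "jog_arm", "payload": {
  "commands": [0,0,0.4,0,0,0,0,0,0,0.4,0,0,0,0,0,0,0.3,0,0,0,0,0,0,0.2,0,0,0,0,0,0,0,0,0,0,0]
}}

```text
t: 58.48
eef_pos: [0.5416, -0.0861, 0.085]
orientation: [0.754, 0.657, 0.001, 0.0]
ft_force: [-0.8, 1.2, 1.6]
grip_width: 0.0001
gripper_force: 1.0
```

Emit:
{"api": "jog_arm", "payload": {
  "commands": [0,0,0.2,0,0,0,0,0,0,0,0,0,0,0]
}}

```text
t: 58.72
eef_pos: [0.5416, -0.0861, 0.0829]
orientation: [0.754, 0.657, 0.001, 0.0]
ft_force: [-0.8, 0.3, 3.8]
grip_width: 0.0002
gripper_force: 1.6
```

Emit:
{"api": "jog_arm", "payload": {
  "commands": [0,0,0.2,0,0,0,0,0,0,0,0,0,0,0]
}}

```text
t: 58.98
eef_pos: [0.5416, -0.0861, 0.0809]
orientation: [0.754, 0.657, 0.001, 0.0]
ft_force: [-0.2, 0.9, 3.8]
grip_width: -0.0002
gripper_force: 2.2
```

Emit:
{"api": "jog_arm", "payload": {
  "commands": [0,0,0.15,0,0,0,0,0,0,0,0,0,0,0]
}}

```text
t: 59.22
eef_pos: [0.5417, -0.0861, 0.08]
orientation: [0.754, 0.657, 0.001, 0.0]
ft_force: [-2.0, -0.1, 9.5]
grip_width: -0.0001
gripper_force: 4.5
```

It bottomed at 9.5 N, so the button is fully pressed. I'll rise and check the end state.

Emit:
{"api": "jog_arm", "payload": {
  "commands": [0,0,0,0,0,0,0,0,0,-0.5,0,0,0,0,0,0,-1,0,0,0,0,0,0,-2,0,0,0,0,0,0,-2.5,0,0,0,0,0,0,-2.5,0,0,0,0,0,0,-2.5,0,0,0,0,0,0,-2.5,0,0,0,0,1.5,0,-1,0,0,0,0,2,0,0,0,0,0,0,2,0,0,0,0,0,0,2,0,0,0,0,0,0,2,0,0,0,0,0,0,0,0,0,0,0,0,0,0,0,0,0,0,0]
}}

```text
validation failed for argument at $.co...
```

Run:
```python
from h import *
im,c=shot("wrist","w18.png"); g=im.max(2).astype(int); s=get_state(); print(s["eef_pos"],s["ft_force"])
p=proj(c,[fw(-.0247,.085,.083),fw(-.0247,.045,.083)]); print("arm end pred",p.round(1))
x,y=p[0].round().astype(int); print(g[y-8:y+9,x].tolist(), g[y+15,x-12:x+13].tolist())
# any grey tin left on bench / bystanders moved, against the first scene view
a=cv2.imread("pics/scene0.png"); b=read_camera("scene")[:,:,::-1]; cs=cam("scene")
d=cv2.medianBlur(cv2.absdiff(a,b).max(2),5); d[:150]=0
n,l,st,ce=cv2.connectedComponentsWithStats((d>35).astype(np.uint8))
for i in range(1,n):
    if st[i,4]>25: print(st[i],onplane(cs,ce[i],.02)[0,:2].round(3))
```

```text
[ 0.54168123 -0.08611548  0.07999424] [-2.77591683  0.41153113  9.0801954 ]
arm end pred [[ 340.  -250.3]
 [ 339.5  -94.8]]
[83, 82, 87, 94, 93, 92, 93, 94, 95, 94, 95, 95, 96, 102, 115, 122, 121] [64, 87, 89, 102, 105, 106, 118, 118, 124, 122, 122, 122, 121, 120, 121, 120, 120, 120, 119, 120, 119, 120, 119, 121, 120]
[ 234  150   51   83 2697] [ 0.359 -0.193]
[ 287  150  140   42 3090] [0.175 0.052]
[461 150  15  11 111] [0.002 0.335]
[477 163   5   9  34] [0.047 0.374]
[ 186  185   57   37 1123] [ 0.479 -0.301]
[ 328  194  125  119 5705] [0.459 0.221]
[458 196  15  20 140] [0.219 0.37 ]
[289 234  26  33 418] [ 0.523 -0.002]
[433 258  22  16 218] [0.438 0.36 ]
[424 290  23  14 208] [0.536 0.365]
```

One row in that call had a stray value, so it was refused. I'll repeat it.

Emit:
{"api": "jog_arm", "payload": {
  "commands": [0,0,-0.5,0,0,0,0,0,0,-1,0,0,0,0,0,0,-2,0,0,0,0,0,0,-2.5,0,0,0,0,0,0,-2.5,0,0,0,0,0,0,-2.5,0,0,0,0,0,0,-2.5,0,0,0,0,1.9,0,0,0,0,0,0,1.9,0,0,0,0,0,0,1.9,0,0,0,0,0,0,1.9,0,0,0,0,0,0,1.9,0,0,0,0,0,0,0,0,0,0,0,0,0,0,0,0,0,0,0]
}}

```text
validation failed for argument at $.co...
```

Run:
```python
from h import *
im,c=shot("wrist","w18.png"); g=im.max(2).astype(int); s=get_state(); print(s["eef_pos"],s["ft_force"])
p=proj(c,[fw(-.0247,.085,.083)]); print("arm end pred",p.round(1))
x,y=p[0].round().astype(int); print(g[y-8:y+9,x].tolist(), g[y+15,x-12:x+13].tolist())
sc,cs=shot("scene","s18.png"); h=cv2.cvtColor(sc,cv2.COLOR_RGB2HSV)
# dish, jar, look-alikes at their first places; former tin places empty
a=cv2.imread("pics/scene0.png")[:,:,::-1]
for n,q in dict(tinA=(413,238),tinB=(443,257),tinC=(434,290),green1=(406,268),green2=(475,268),yellow=(446,236),jar=(428,315),dish=(265,192),flask=(215,165),bottle=(158,260),gatewas=(205,191)).items():
    print(n,a[q[1],q[0]],sc[q[1],q[0]])
```

```text
[ 0.54166821 -0.0861268   0.07999397] [-2.79155477 -0.30620099  8.71531069]
arm end pred [[ 340.  -250.2]]
[82, 82, 87, 92, 92, 92, 93, 93, 95, 95, 95, 94, 95, 102, 115, 122, 121] [65, 86, 89, 101, 105, 107, 117, 117, 122, 122, 120, 121, 122, 120, 120, 120, 120, 120, 119, 120, 120, 120, 119, 119, 119]
tinA [145 144 143] [71 72 72]
tinB [146 147 147] [134 136 136]
tinC [143 141 141] [136 138 138]
green1 [28 96 39] [ 25 100  41]
green2 [29 99 42] [ 31 102  41]
yellow [171 143  31] [180 147  33]
jar [21 10  6] [23 13  6]
dish [144 142 130] [30 24 17]
flask [75 81 81] [77 85 83]
bottle [80 63 14] [84 66 13]
gatewas [8 6 7] [138 140 139]
```

Emit:
{"api": "jog_arm", "payload": {
  "commands": [0,0,-0.5,0,0,0,0,0,0,-1,0,0,0,0,0,0,-2,0,0,0,0,0,0,-2.5,0,0,0,0,0,0,-2.5,0,0,0,0,0,0,-2.5,0,0,0,0,0,0,-2.5,0,0,0,0]
}}

```text
t: 60.3
eef_pos: [0.5412, -0.0862, 0.2152]
orientation: [0.754, 0.657, 0.0, -0.0]
ft_force: [0.5, -0.8, -0.6]
grip_width: -0.0002
gripper_force: 0.0
```

Emit:
{"api": "jog_arm", "payload": {
  "commands": [1.9,0,0,0,0,0,0,1.9,0,0,0,0,0,0,1.9,0,0,0,0,0,0,1.9,0,0,0,0,0,0,1.9,0,0,0,0,0,0,0,0,0,0,0,0,0,0,0,0,0,0,0,0]
}}

```text
t: 61.18
eef_pos: [0.5543, 0.008, 0.2144]
orientation: [0.753, 0.658, 0.0, 0.0]
ft_force: [0.3, 0.1, 0.8]
grip_width: -0.0002
gripper_force: 0.0
```

Run:
```python
from h import *
im,c=shot("wrist","w18.png"); g=im.max(2).astype(int); s=get_state(); print(s["eef_pos"],s["ft_force"])
p=proj(c,[fw(-.0247,.085,.083)]); print("arm end pred",p.round(1))
x,y=p[0].round().astype(int); print(g[y-8:y+9,x].tolist(), g[y+15,x-12:x+13].tolist())
sc,cs=shot("scene","s18.png")
a=cv2.imread("pics/scene0.png")[:,:,::-1]
for n,q in dict(tinA=(413,238),dish=(265,192),flask=(215,165)).items(): print(n,a[q[1],q[0]],sc[q[1],q[0]])
# tins under the hood: sample hood roof along the lane centre
print([g[tuple(proj(c,[fw(xx,0,.052)])[0].round().astype(int)[::-1])] if 0<=proj(c,[fw(xx,0,.052)])[0][0]<640 else None for xx in np.arange(-.02,.16,.01)])
```

```text
[0.55432091 0.00772747 0.21439206] [ 0.33222401  0.73475072 -0.44096808]
arm end pred [[329.9 122.3]]
[61, 60, 60, 61, 52, 49, 47, 36, 62, 99, 102, 101, 101, 101, 101, 101, 101] [86, 87, 85, 70, 66, 65, 50, 63, 97, 102, 101, 101, 101, 100, 100, 101, 98, 82, 69, 77, 91, 92, 92, 93, 93]
tinA [145 144 143] [139 140 142]
dish [144 142 130] [153 149 138]
flask [75 81 81] [80 85 85]
[np.int64(34), np.int64(106), np.int64(145), np.int64(140), np.int64(139), np.int64(138), np.int64(137), np.int64(138), np.int64(139), np.int64(139), np.int64(137), np.int64(137), np.int64(136), np.int64(136), np.int64(126), np.int64(126), np.int64(126), np.int64(126)]
```

```bash
python3 -c "
from workcell import close_job
print(close_job())"
```

```text
the job is handed in; nothing more can be done
None
```

I handed the job in at about 61 s. All three tins are under the hood, the gate is home on the deck with its tongue in the switch, and I then pressed the start button fully and lifted clear (its return was not checked on camera). The bystanders I checked had not moved.

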